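# Sort the filed hammer heads by metal

### The arm

A 6-joint arm with a two-finger parallel gripper is mounted at the origin on the work surface. World frame = base frame: x ahead of the robot, y to its left, z up, the work surface at z = 0. Lengths are in m, angles in rad, forces in N, time in s.
With the tool pointing down it reaches from about 0.375 to 0.9 m from the base axis. Payload 3.1 kg.
Tool frame: the origin (TCP) lies between the finger pads; the fingertips stand 11 mm ahead of it and the grasp point (between the pads) lies 8 mm behind it; z points along the fingers, y is the line along which they close (so a half turn about z gives the same grasp; the last joint's range is limited). The gripper opens to 87 mm and grips with 3 to 60 N. Pads are 19 mm wide; open, the fingers measure 117 mm over their backs; the gripper's body (75 mm by 190 mm) begins 51 mm behind the grasp point.
Start: joints at [-1.343, 0.527, 1.433, -0, 1.181, -0.178], TCP at [0.247, -0.574, 0.234] pointing down, gripper open.
Joint ranges: [-3.08, 3.08], [-0.75, 2.2], [0.22, 2.44], [-1.43, 4.57], [0, 2.65], [-2.85, 2.85]. Speed limits (rad/s): [2.79, 2.79, 3.14, 3.14, 3.14, 3.14].

### API

Orientations are given as a unit quaternion [x, y, z, w].
In Python, from rig import get_obs, camera, hand_in gives the robot as it stands.
- The arm moves only by the shell command python3 -m pendant 'ROWS' [FORCE]. ROWS is JSON, a list that holds one entry, the list of rows, each a list of 7 numbers: the shift along the tool's x, y, z in m, then the turn, a rotation vector about the tool's x, y, z in degrees, then the opening, from 0 (shut) to 1 (fully open). In form: [[[x, y, z, ax, ay, az, fingers], ...]]. A call has exactly 5 rows; each row shifts and turns the commanded pose from where the row before left it, along the tool's axes as they then stand; what a row does not reach is not made up. A row lasts 1/8 s, in which the tool goes at most 62.5 mm and 10.7 degrees, less where a joint would pass 70% of its speed; a pose out of reach is approached as far as the arm can. A call with a gripper value outside its range is refused whole. The fingers move at their own pace and stop on an object; FORCE is the grip in N (left out, the last holds). Time passes only in rows, so rows that do not move let the fingers close, or fill a call up. It gives the time, the measured TCP pose, the force, the opening and the grip force at its end, in the units of the state.
- get_obs(): the state, without advancing time (a new reading comes with each control period).
- camera(name): name is "scene" or "top"; returns a dict with "img" (480x640x3 uint8, red, green, blue), "intrinsics" (3x3 intrinsics, pixels), "R" (3x3) and "t" (3): a world point X has camera coordinates R X + t. Camera axes: x right, y down, z forward; pixel columns grow to the right and rows downward; lengths in m; the calibration is good to about 2 mm. A picture is of the moment at which its call begins. There is no depth.
- hand_in(): hands the job in; it is judged then, once.
The state is a dict: "time": time; "q": joint angles; "joint_velocities": joint speeds; "joint_torque": joint torques, N m; "position": TCP position; "tool_rot": TCP orientation; "ft_force": force on the tool from outside, world axes, zero at the start; "moment": the same for the moment, N m; "grip_width": finger opening in m; "grip_force": force on a finger pad.
Only numpy, scipy, OpenCV 4.12 (cv2) and the standard library are available. Lean on these libraries where they do the work, as an engineer would, in place of code of your own. Each camera call takes 0.05 s, during which the arm holds its last target. There are 200 camera calls.

### The job

First take the file out of the tray it was left in and lay it flat on the rubber mat, wholly on the mat. Then sort all the hammer heads by the colour of their metal, brass heads into the tray with the brass plate and steel heads into the tray with the steel plate, each lying flat on the tray floor with its eye up and its wedge end pointing squarely at the tray's tall back board. Leave the tin, the try square and the oil can where they are.

Things in the scene. Friction and masses are not known exactly. Their poses are not given: they have to be found in the camera images.
- brass_head1: brass hammer head without handle (yellow), 0.27 kg, 80 mm long, 22 wide, 24 high; absent in some runs. Origin: underside, mid-length; x along it to the pein, z up. Parallel sides from x = -40 to +10 mm, then tapering in plan to the 6 mm wide wedge end (pein) at +40. Eye: dark oval on top at x = -12 mm, near the centre of mass; grip across the width there
- brass_head1_pein (a point): middle of the pein (narrow wedge end) of that head, at x = 40, z = 12 mm in its frame
- brass_head2: brass hammer head without handle (yellow), 0.27 kg, 80 mm long, 22 wide, 24 high; absent in some runs. Origin: underside, mid-length; x along it to the pein, z up. Parallel sides from x = -40 to +10 mm, then tapering in plan to the 6 mm wide wedge end (pein) at +40. Eye: dark oval on top at x = -12 mm, near the centre of mass; grip across the width there
- brass_head2_pein (a point): middle of the pein (narrow wedge end) of that head, at x = 40, z = 12 mm in its frame
- brass_head3: brass hammer head without handle (yellow), 0.27 kg, 80 mm long, 22 wide, 24 high; absent in some runs. Origin: underside, mid-length; x along it to the pein, z up. Parallel sides from x = -40 to +10 mm, then tapering in plan to the 6 mm wide wedge end (pein) at +40. Eye: dark oval on top at x = -12 mm, near the centre of mass; grip across the width there
- brass_head3_pein (a point): middle of the pein (narrow wedge end) of that head, at x = 40, z = 12 mm in its frame
- brass_head4: brass hammer head without handle (yellow), 0.27 kg, 80 mm long, 22 wide, 24 high; absent in some runs. Origin: underside, mid-length; x along it to the pein, z up. Parallel sides from x = -40 to +10 mm, then tapering in plan to the 6 mm wide wedge end (pein) at +40. Eye: dark oval on top at x = -12 mm, near the centre of mass; grip across the width there
- brass_head4_pein (a point): middle of the pein (narrow wedge end) of that head, at x = 40, z = 12 mm in its frame
- steel_head1: steel hammer head without handle (light grey), 0.25 kg, 80 mm long, 22 wide, 24 high; absent in some runs. Origin: underside, mid-length; x along it to the pein, z up. Parallel sides from x = -40 to +10 mm, then tapering in plan to the 6 mm wide wedge end (pein) at +40. Eye: dark oval on top at x = -12 mm, near the centre of mass; grip across the width there
- steel_head1_pein (a point): middle of the pein (narrow wedge end) of that head, at x = 40, z = 12 mm in its frame
- steel_head2: steel hammer head without handle (light grey), 0.25 kg, 80 mm long, 22 wide, 24 high; absent in some runs. Origin: underside, mid-length; x along it to the pein, z up. Parallel sides from x = -40 to +10 mm, then tapering in plan to the 6 mm wide wedge end (pein) at +40. Eye: dark oval on top at x = -12 mm, near the centre of mass; grip across the width there
- steel_head2_pein (a point): middle of the pein (narrow wedge end) of that head, at x = 40, z = 12 mm in its frame
- steel_head3: steel hammer head without handle (light grey), 0.25 kg, 80 mm long, 22 wide, 24 high; absent in some runs. Origin: underside, mid-length; x along it to the pein, z up. Parallel sides from x = -40 to +10 mm, then tapering in plan to the 6 mm wide wedge end (pein) at +40. Eye: dark oval on top at x = -12 mm, near the centre of mass; grip across the width there
- steel_head3_pein (a point): middle of the pein (narrow wedge end) of that head, at x = 40, z = 12 mm in its frame
- tray_brass: fixed open wooden tray, a brass plate on its back board, 130 (x) by 240 (y) mm; origin: centre of underside; x points to the tall back board, away from the robot. Floor top at z = 6 mm; three walls 6 mm thick, 16 high; back board 10 thick, 45 high (plate to 48). Clear inside: x -59 to +55 (+53 at the plate), y -114 to +114 mm
- tray_steel: fixed open wooden tray, a light-grey steel plate on its back board, 130 (x) by 240 (y) mm; origin: centre of underside; x points to the tall back board, away from the robot. Floor top at z = 6 mm; three walls 6 mm thick, 16 high; back board 10 thick, 45 high (plate to 48). Clear inside: x -59 to +55 (+53 at the plate), y -114 to +114 mm; the file lies in it at the start
- mat: fixed black rubber mat, 140 mm along x by 200 mm along y, 4 mm thick; origin: centre of its underside
- file: small hand file, 150 mm long, 0.06 kg, lying flat at the start in the tray for steel heads, roughly along the tray's y. Origin: mid-length, on its underside; x points to the blade's tip, z up. Wooden handle from x = -75 to +5 mm, 20 mm wide, 18 mm high; blade from 0 to +75 mm, 12 mm wide, 5 mm thick, its underside level with the handle's. Grip the handle across, near x = -20 mm
- file_tip (a point): tip of the file's blade, x = 75, z = 2.5 mm in its frame
- file_butt (a point): end of the file's handle, x = -75, z = 9 mm in its frame
- tin: bystander: flat aluminium file tin with a yellow label, 150 x 55 x 18 mm, loose; origin: centre of its underside
- square: bystander: engineer's try square lying flat, stock 80 x 18 x 14 mm along x, blade 130 mm towards y at x = 35 mm, loose; origin: middle of the stock, underside
- oilcan: bystander: green oil can, 64 mm across, 100 mm high, loose; origin: centre of its underside
Things that resemble listed ones, but are neither listed nor needed, are in the scene too. What is shaped like the steel_head1 but red is not meant.

How it is judged:
On the way, in this order (a step that is already met when the one before it is completed fails the run):
1. the file lies flat, wholly on the mat (x of file_tip in the frame of mat between -0.07 and 0.07 m and y of file_tip in the frame of mat between -0.1 and 0.1 m and x of file_butt in the frame of mat between -0.07 and 0.07 m and y of file_butt in the frame of mat between -0.1 and 0.1 m and height (world z) of file below 0.01 m and angle between file's own z axis and vertical below 0.2 rad), for 0.2 s.
2. every hammer head lies in the tray of its metal, wedge end to the back board (x of brass_head1 in the frame of tray_brass between -0.03 and 0.03 m and y of brass_head1 in the frame of tray_brass between -0.108 and 0.108 m and z of each of brass_head1, brass_head2, brass_head3, brass_head4 in the frame of tray_brass below 0.012 m and x of each of brass_head1_pein, brass_head2_pein, brass_head3_pein, brass_head4_pein in the frame of tray_brass above 0.015 m and angle between the x axis of each of brass_head1, brass_head2, brass_head3, brass_head4 and the x axis of tray_brass, either way round below 0.3 rad and angle between each of brass_head1, brass_head2, brass_head3, brass_head4, steel_head1, steel_head2, steel_head3's own z axis and vertical below 0.15 rad and x of brass_head2 in the frame of tray_brass between -0.03 and 0.03 m and y of brass_head2 in the frame of tray_brass between -0.108 and 0.108 m and x of brass_head3 in the frame of tray_brass between -0.03 and 0.03 m and y of brass_head3 in the frame of tray_brass between -0.108 and 0.108 m and x of brass_head4 in the frame of tray_brass between -0.03 and 0.03 m and y of brass_head4 in the frame of tray_brass between -0.108 and 0.108 m and x of steel_head1 in the frame of tray_steel between -0.03 and 0.03 m and y of steel_head1 in the frame of tray_steel between -0.108 and 0.108 m and z of each of steel_head1, steel_head2, steel_head3 in the frame of tray_steel below 0.012 m and x of each of steel_head1_pein, steel_head2_pein, steel_head3_pein in the frame of tray_steel above 0.015 m and angle between the x axis of each of steel_head1, steel_head2, steel_head3 and the x axis of tray_steel, either way round below 0.3 rad and x of steel_head2 in the frame of tray_steel between -0.03 and 0.03 m and y of steel_head2 in the frame of tray_steel between -0.108 and 0.108 m and x of steel_head3 in the frame of tray_steel between -0.03 and 0.03 m and y of steel_head3 in the frame of tray_steel between -0.108 and 0.108 m), for 0.2 s.
At the end, for the whole second after the job is handed in: Each head lies in its metal's tray: origin within 30 mm (x) and 108 mm (y) of the tray's centre, under 12 mm above its underside, tilt under 0.15 rad, pein to the back board within 0.3 rad. Both file ends are over the mat, origin under 10 mm high, tilt under 0.2 rad. All at rest (all of step 1 and all of step 2 and linear speed of each of brass_head1, brass_head2, brass_head3, brass_head4, steel_head1, steel_head2, steel_head3, file below 0.02 m/s); the robot touches nothing.
It fails at once if a hammer head is put into a tray while the file still lies in the tray ((x of file in the frame of tray_steel between -0.06 and 0.06 m and y of file in the frame of tray_steel between -0.115 and 0.115 m and height (world z) of file below 0.03 m) and ((x of brass_head1 in the frame of tray_brass between -0.06 and 0.06 m and y of brass_head1 in the frame of tray_brass between -0.115 and 0.115 m and height (world z) of brass_head1 below 0.03 m) or (x of brass_head1 in the frame of tray_steel between -0.06 and 0.06 m and y of brass_head1 in the frame of tray_steel between -0.115 and 0.115 m and height (world z) of brass_head1 below 0.03 m) or (x of brass_head2 in the frame of tray_brass between -0.06 and 0.06 m and y of brass_head2 in the frame of tray_brass between -0.115 and 0.115 m and height (world z) of brass_head2 below 0.03 m) or (x of brass_head2 in the frame of tray_steel between -0.06 and 0.06 m and y of brass_head2 in the frame of tray_steel between -0.115 and 0.115 m and height (world z) of brass_head2 below 0.03 m) or (x of brass_head3 in the frame of tray_brass between -0.06 and 0.06 m and y of brass_head3 in the frame of tray_brass between -0.115 and 0.115 m and height (world z) of brass_head3 below 0.03 m) or (x of brass_head3 in the frame of tray_steel between -0.06 and 0.06 m and y of brass_head3 in the frame of tray_steel between -0.115 and 0.115 m and height (world z) of brass_head3 below 0.03 m) or (x of brass_head4 in the frame of tray_brass between -0.06 and 0.06 m and y of brass_head4 in the frame of tray_brass between -0.115 and 0.115 m and height (world z) of brass_head4 below 0.03 m) or (x of brass_head4 in the frame of tray_steel between -0.06 and 0.06 m and y of brass_head4 in the frame of tray_steel between -0.115 and 0.115 m and height (world z) of brass_head4 below 0.03 m) or (x of steel_head1 in the frame of tray_brass between -0.06 and 0.06 m and y of steel_head1 in the frame of tray_brass between -0.115 and 0.115 m and height (world z) of steel_head1 below 0.03 m) or (x of steel_head1 in the frame of tray_steel between -0.06 and 0.06 m and y of steel_head1 in the frame of tray_steel between -0.115 and 0.115 m and height (world z) of steel_head1 below 0.03 m) or (x of steel_head2 in the frame of tray_brass between -0.06 and 0.06 m and y of steel_head2 in the frame of tray_brass between -0.115 and 0.115 m and height (world z) of steel_head2 below 0.03 m) or (x of steel_head2 in the frame of tray_steel between -0.06 and 0.06 m and y of steel_head2 in the frame of tray_steel between -0.115 and 0.115 m and height (world z) of steel_head2 below 0.03 m) or (x of steel_head3 in the frame of tray_brass between -0.06 and 0.06 m and y of steel_head3 in the frame of tray_brass between -0.115 and 0.115 m and height (world z) of steel_head3 below 0.03 m) or (x of steel_head3 in the frame of tray_steel between -0.06 and 0.06 m and y of steel_head3 in the frame of tray_steel between -0.115 and 0.115 m and height (world z) of steel_head3 below 0.03 m))).
It fails at once if the tin, the try square or the oil can is moved more than 30 mm (distance of any of tin, square, oilcan from where it was at the start of the episode above 0.03 m).
Of brass_head1, brass_head2, brass_head3, brass_head4, steel_head1, steel_head2, steel_head3 only 5 to 7 are there at a start; the rules pass over those that are not, and their reading is None.
At some moment in a run one of brass_head1, brass_head2, brass_head3, brass_head4, steel_head1, steel_head2, steel_head3 may be knocked a few centimetres aside while the robot is not near it.
Once in a run the grip may slacken for a moment while it holds something.
It also fails if it takes over 210 s, if anything falls off the work surface, if the arm or the gripper's body presses on something with over 40 N, if the wrist force passes 120 N, or if a joint passes its speed limit or range.

## Working session

There is one attempt and no reset: what is moved stays moved. The work goes in short steps, Python scripts to look and compute and a shell command to move; the robot and the scene stay as the last step left them, time stands still between calls to the robot, and variables do not carry over. Pictures are saved under pics/ and viewed, at most 14 in all, crops included, and the job is handed in when it is done.

```bash
ls; mkdir -p pics
python3 - <<'E'
from rig import get_obs,camera
import cv2,numpy as np
o=get_obs();print(o)
for n in("scene","top"):
    c=camera(n);cv2.imwrite(f"pics/{n}0.png",c["img"][:,:,::-1]);print(n,c["intrinsics"],c["R"],c["t"])
E
```

```text
pics
{'time': 0.0, 'q': array([-1.34248441e+00,  5.28457563e-01,  1.43391394e+00, -1.37601576e-05,
        1.18138094e+00, -1.78517090e-01]), 'joint_velocities': array([ 7.31166758e-04, -6.65191746e-04, -3.13350039e-04, -3.19687922e-04,
        2.85176785e-05,  9.27219833e-04]), 'joint_torque': array([-3.84151517e-04, -4.40041316e+01, -1.76595587e+01,  6.32131635e-02,
        5.83287072e-02, -1.60490649e-04]), 'position': array([ 0.24716186, -0.57327652,  0.23257319]), 'tool_rot': array([ 9.79381409e-01,  2.02017052e-01, -3.32439237e-05, -1.07939918e-03]), 'ft_force': array([-0.26006485,  0.92355701,  0.4215196 ]), 'moment': array([ 0.01812491,  0.01017015, -0.01398686]), 'grip_force': 0.0, 'grip_width': 0.0866245613345814}
scene [[433.97264822   0.         314.05571132]
 [  0.         433.97264822 243.16261476]
 [  0.           0.           1.        ]] [[-0.1229496   0.9923763   0.00852449]
 [ 0.72162836  0.09529558 -0.68569036]
 [-0.68127521 -0.07815384 -0.72784344]] [ 0.05051987 -0.35164837  1.42627484]
top [[563.45714159   0.         310.83761684]
 [  0.         563.45714159 235.82433166]
 [  0.           0.           1.        ]] [[ 0.00405494 -0.9999622  -0.00769161]
 [-0.98848304 -0.00284457 -0.15130497]
 [ 0.15127737  0.00821656 -0.98845721]] [0.01742037 0.5629137  1.32277044]
```

View pics/scene0.png

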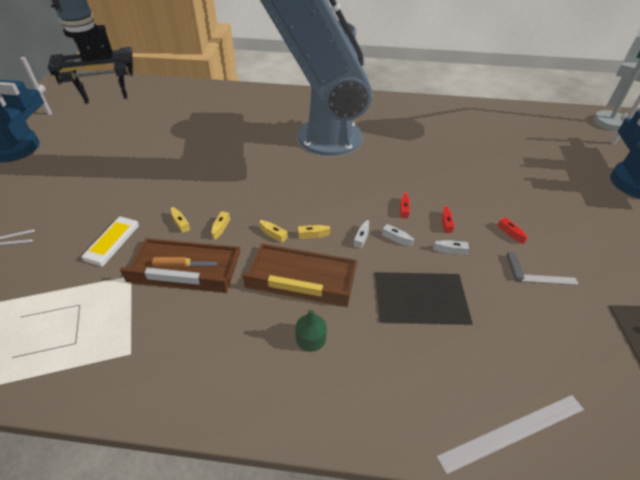

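View pics/top0.png

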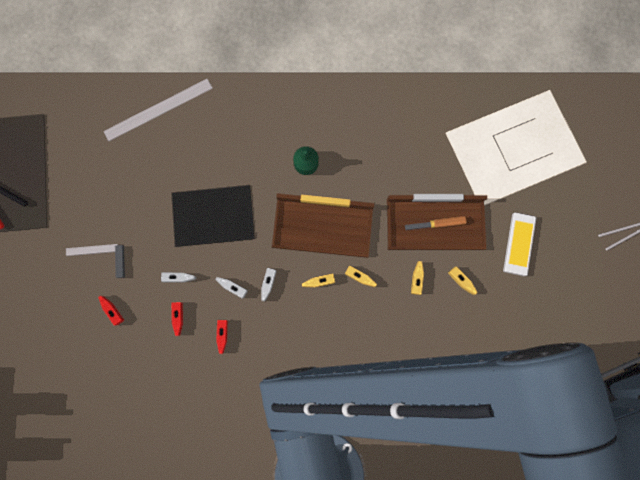

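Top view shows 4 brass heads (319,281), (361,276), (418,278), (463,280), 3 steel heads (178,277), (231,287), (268,284), and red decoys (110,310), (177,318), (222,336). The file is in the steel tray at (437,223), with its handle to the right. The mat is at (213,215), the tin at (520,244), the square at (120,255) and the oil can at (306,160). Things that could be mistaken for what I want: the red heads, the yellow plate and tin label (against brass), and the ruler and try-square blade (against steel).

```bash
cat > h.py <<'E'
import numpy as np,cv2
from rig import get_obs,camera
def look():
    return {n:camera(n) for n in("scene","top")}
def ray(c,uv):
    K,R,t=c["intrinsics"],np.array(c["R"]),np.array(c["t"])
    d=R.T@np.linalg.inv(K)@np.array([uv[0],uv[1],1.]); return -R.T@t,d
def plane(c,uv,z):
    o,d=ray(c,uv); return (o+d*(z-o[2])/d[2])
def tri(cs,uvs):
    A=np.zeros((3,3));b=np.zeros(3);L=[]
    for c,u in zip(cs,uvs):
        o,d=ray(c,u);d=d/np.linalg.norm(d);P=np.eye(3)-np.outer(d,d);A+=P;b+=P@o;L.append((P,o))
    X=np.linalg.solve(A,b); return X,max(np.linalg.norm(P@(X-o)) for P,o in L)
def mask(img,col):
    h=cv2.cvtColor(img,cv2.COLOR_RGB2HSV);H,S,V=[h[:,:,i].astype(int) for i in range(3)]
    if col=="brass": m=(H>18)&(H<32)&(S>110)&(V>90)
    if col=="steel": m=(S<45)&(V>105)
    if col=="orange": m=(H>6)&(H<=17)&(S>130)&(V>120)
    if col=="dark": m=(V<70)
    return m.astype(np.uint8)*255
def blobs(c,col,z=0.015):
    """contours with size on plane z: (centre uv, eye uv, rect size, axis angle, head dir)"""
    out=[]
    img=c["img"];m=mask(img,col)
    for k in cv2.findContours(m,cv2.RETR_EXTERNAL,cv2.CHAIN_APPROX_NONE)[0]:
        if cv2.contourArea(k)<60: continue
        P=np.array([plane(c,p[0],z)[:2] for p in k],np.float32)
        (cx,cy),(w,h),a=cv2.minAreaRect(P*1000)
        if not(60<max(w,h)<105 and 15<min(w,h)<45): continue
        f=np.zeros(m.shape,np.uint8);cv2.drawContours(f,[k],-1,255,-1)
        g=img.max(2).astype(float);med=np.median(g[f>0])
        fe=cv2.erode(f,np.ones((3,3)))
        wt=np.where(fe>0,np.clip(med*0.6-g,0,None),0)
        if wt.sum()<50: continue
        ys,xs=np.nonzero(wt);ww=wt[ys,xs];e=np.array([(xs*ww).sum(),(ys*ww).sum()])/ww.sum()
        ys,xs=np.nonzero(f)
        Q=np.array([plane(c,(x,y),z)[:2] for x,y in zip(xs,ys)])
        v=np.linalg.svd(Q-Q.mean(0),full_matrices=False)[2][0]
        ew=plane(c,e,0.024)[:2]
        if v@(np.array([cx,cy])/1000-ew)<0: v=-v
        out.append(dict(c=np.array([cx,cy])/1000,e=e,ew=ew,size=(max(w,h),min(w,h)),ang=np.degrees(np.arctan2(v[1],v[0]))))
    return out
def heads(cs,show=True):
    res=[]
    for col in("brass","steel"):
        B=blobs(cs["scene"],col)
        for t in blobs(cs["top"],col):
            if not B: continue
            s=min(B,key=lambda b:np.linalg.norm(b["ew"]-t["ew"]))
            X,r=tri([cs["top"],cs["scene"]],[t["e"],s["e"]])
            if r<.01:
                res.append((col,X,t["ang"],s["ang"]))
                if show: print(col,"px",t["e"].round(0),"eye",(X*1000).round(0),"res",round(r*1000,1),"ang top/scene",round(t["ang"],1),round(s["ang"],1),"size",np.round(t["size"]))
    return res
def tool():
    o=get_obs();x,y,z,w=o["tool_rot"]
    phi=np.degrees(np.arctan2(2*(x*y+w*z),1-2*(y*y+z*z)))
    return o,np.array(o["position"]),phi
def go(x,y,ang):
    """shift in present tool axes, turn about tool z (two choices), and the shift in the axes after the turn"""
    o,p,phi=tool()
    d=np.array([x,y])-p[:2]
    print("t",round(o["time"],2),"tcp",(p*1000).round(0),"phi",round(phi,1),"q",np.round(o["q"],2))
    for a in(ang,ang+180):
        turn=(phi-a+180)%360-180
        f=np.radians(phi-turn);ax=np.array([np.cos(f),np.sin(f)]);ay=np.array([np.sin(f),-np.cos(f)])
        b=np.radians(phi);bx=np.array([np.cos(b),np.sin(b)]);by=np.array([np.sin(b),-np.cos(b)])
        print(" turn %.0f | shift now x %.0f y %.0f | after turn x %.0f y %.0f"%(turn,d@bx*1000,d@by*1000,d@ax*1000,d@ay*1000))
E
python3 - <<'E'
from h import *
cs=look(); heads(cs)
a=cs["top"]["img"][180:270,260:500]; b=cs["scene"]["img"][232:306,118:364]
a=cv2.resize(a,None,fx=3.2,fy=3.2,interpolation=cv2.INTER_CUBIC);b=cv2.resize(b,None,fx=3.1,fy=3.1,interpolation=cv2.INTER_CUBIC)
im=np.zeros((a.shape[0]+b.shape[0],800,3),np.uint8);im[:a.shape[0],:a.shape[1]]=a;im[a.shape[0]:,:b.shape[1]]=b
print(a.shape,b.shape);cv2.imwrite("pics/trays.png",im[:,:,::-1])
# mat + file handle
for n in cs:
    for col,z,lo in(("dark",.004,3000),("orange",.02,30)):
        for k in cv2.findContours(mask(cs[n]["img"],col),0,1)[0]:
            if cv2.contourArea(k)<lo: continue
            P=np.array([plane(cs[n],p[0],z)[:2]*1000 for p in k],np.float32);r=cv2.minAreaRect(P);M=cv2.moments(k)
            if max(r[1])<260: print(n,col,"px",round(M["m10"]/M["m00"],1),round(M["m01"]/M["m00"],1),np.round(r[0]),np.round(r[1]),round(r[2],1))
E
```

```text
brass px [357. 275.] eye [471. -92.  23.] res 0.9 ang top/scene -118.5 -125.5 size [82. 26.]
brass px [418. 282.] eye [ 453. -239.   23.] res 0.9 ang top/scene -8.1 -1.4 size [82. 28.]
(288, 768, 3) (229, 763, 3)
scene dark px 421.0 298.4 [623. 268.] [137. 197.] 6.0
scene orange px 168.5 259.6 [ 604. -321.] [28. 84.] 4.8
top dark px 212.7 215.6 [620. 266.] [139. 201.] 5.9
top orange px 449.6 221.2 [ 604. -323.] [20. 80.] 7.4
```

View pics/trays.png

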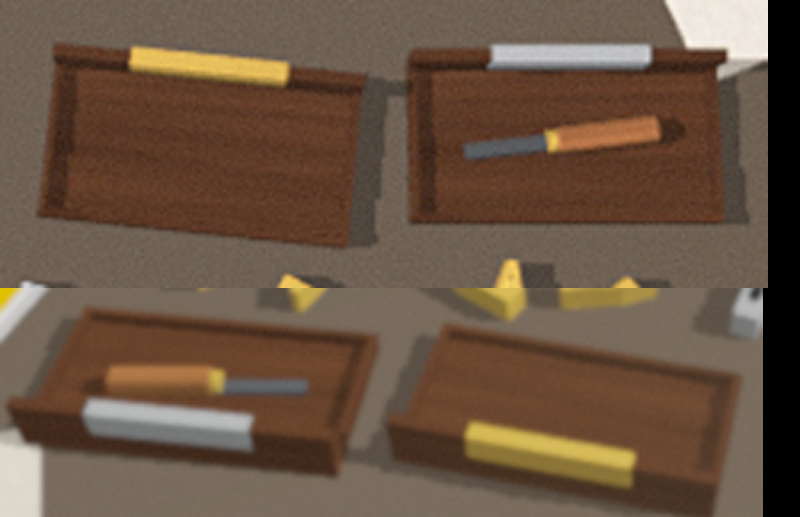

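The crop shows the file in the steel tray: handle at top (450,221), blade tip at about (405,228). I can read the tray rims well enough to triangulate their corners. The head finder missed 5 heads, so I'll loosen it.

Run:
```python
from h import *
cs=look()
T=lambda u,v:(260+u/3.2-.35,180+v/3.2-.35); S=lambda u,v:(118+u/3.1-.35,232+(v-288)/3.1-.35)
for nm,L in dict(brassFL=((38,216),(740,376)),brassFR=((347,246),(444,327)),brassBL=((55,44),(715,488)),brassBR=((366,75),(390,418)),
  steelFL=((410,222),(378,337)),steelFR=((724,222),(85,310)),steelBL=((411,51),(340,462)),steelBR=((727,51),(10,402)),
  brassPlL=((130,47),(635,452)),brassPlR=((289,63),(467,423)),steelPlL=((490,45),(252,416)),steelPlR=((651,45),(83,400)),
  fileTip=((464,154),(307,387)),collar=((550,141),(222,378))).items():
    X,r=tri([cs["top"],cs["scene"]],[T(*L[0]),S(*L[1])]);print(nm,(X*1000).round(0),round(r*1000,1))
X,r=tri([cs["top"],cs["scene"]],[(449.6,221.2),(168.5,259.6)]);print("handle",X*1000,r*1000)
for n in cs:
  for col in("brass","steel"):
    for k in cv2.findContours(mask(cs[n]["img"],col),0,1)[0]:
        if cv2.contourArea(k)<60: continue
        P=np.array([plane(cs[n],p[0],.015)[:2]*1000 for p in k],np.float32);r=cv2.minAreaRect(P)
        if 50<max(r[1])<200 and min(r[1])<70 and r[0][0]<560: print(n,col,np.round(r[0]),np.round(r[1]),cs[n]["img"][tuple(k[0][0][::-1])])
```

```text
brassFL [539. 117.  12.] 0.6
brassFR [ 516. -121.   10.] 0.9
brassBL [669. 105.  39.] 1.2
brassBR [ 643. -132.   47.] 2.2
steelFL [ 535. -170.   11.] 0.6
steelFR [ 536. -412.   10.] 0.9
steelBL [ 667. -168.   21.] 4.2
steelBR [ 662. -408.   45.] 1.7
brassPlL [661.  47.  61.] 1.7
brassPlR [650. -73.  59.] 1.7
steelPlL [ 663. -225.   59.] 2.0
steelPlR [ 664. -348.   59.] 0.9
fileTip [ 589. -213.    6.] 0.8
collar [ 597. -277.   17.] 1.9
handle [ 603.68472237 -322.74304984   21.02077836] 0.041848705040635106
scene brass [459.   5.] [46. 80.] [161 138  91]
scene brass [ 547. -498.] [ 45. 107.] [220 196 110]
scene brass [ 468. -102.] [95. 40.] [175 152  93]
scene brass [ 467. -239.] [ 38. 101.] [165 142  91]
scene brass [ 460. -349.] [106.  29.] [179 155  91]
scene brass [ -326. -1030.] [ 33. 136.] [91 75 49]
scene steel [467. 347.] [89. 52.] [129 119 109]
scene steel [444. 217.] [92. 47.] [128 118 107]
scene steel [448. 128.] [ 32. 107.] [129 120 108]
scene steel [ -131. -1204.] [136.  56.] [129 133 139]
top brass [455.   2.] [25. 81.] [160 133  88]
top brass [ 456. -352.] [83. 28.] [147 124  83]
top brass [ 465. -104.] [82. 26.] [161 132  83]
top brass [ 465. -241.] [27. 82.] [175 142  81]
top brass [ 550. -497.] [ 44. 108.] [237 210 132]
top steel [442. 217.] [84. 25.] [148 145 141]
top steel [464. 346.] [25. 82.] [125 119 109]
top steel [446. 127.] [25. 83.] [120 111 100]
top steel [531. 562.] [ 22. 127.] [126 115 105]
top steel [ 560. -747.] [  9. 101.] [118 107 100]
top steel [ 549. -493.] [ 62. 154.] [135 127 116]
```

```bash
sed -i 's/if not(60<max(w,h)<105 and 15<min(w,h)<45)/if not(60<max(w,h)<112 and 15<min(w,h)<56 and .38<cx\/1000<.56 and cy>-420)/' h.py
python3 - <<'E'
from h import *
cs=look(); heads(cs); go(.602,-.308,97.5)
E
```

```text
brass px [322. 280.] eye [458.  -8.  24.] res 1.1 ang top/scene 102.5 105.2 size [81. 24.]
brass px [461. 277.] eye [ 465. -344.   23.] res 0.8 ang top/scene -136.3 -140.8 size [83. 28.]
brass px [357. 275.] eye [471. -92.  23.] res 0.9 ang top/scene -119.0 -125.5 size [83. 26.]
brass px [418. 282.] eye [ 453. -239.   23.] res 0.9 ang top/scene -8.0 -1.4 size [81. 28.]
steel px [268. 280.] eye [458. 124.  24.] res 1.0 ang top/scene 165.9 169.1 size [83. 25.]
t 0.4 tcp [ 247. -574.  233.] phi 23.3 q [-1.34  0.53  1.43 -0.    1.18 -0.18]
 turn -74 | shift now x 431 y -104 | after turn x 217 y 386
 turn 106 | shift now x 431 y -104 | after turn x -217 y -386
```

```bash
python3 -m pendant '[[[0.043,-0.0104,0,0,0,0,0.5],[0.043,-0.0104,0,0,0,0,0.5],[0.043,-0.0104,0,0,0,0,0.5],[0.043,-0.0104,0,0,0,0,0.5],[0.043,-0.0104,0,0,0,0,0.5]]]' 30
python3 -m pendant '[[[0.043,-0.0104,0,0,0,0,0.5],[0.043,-0.0104,0,0,0,0,0.5],[0.043,-0.0104,0,0,0,0,0.5],[0.043,-0.0104,0,0,0,0,0.5],[0.043,-0.0104,0,0,0,0,0.5]]]'
python3 -m pendant '[[[0,0,0.025,0,0,-10,0.5],[0,0,0.025,0,0,-10,0.5],[0,0,0.025,0,0,-10,0.5],[0,0,0.025,0,0,-10,0.5],[0,0,0,0,0,-10,0.5]]]'
python3 -m pendant '[[[0,0,0,0,0,-10,0.5],[0,0,0,0,0,-10,0.5],[0,0,0,0,0,-4,0.5],[0,0,0,0,0,0,0.5],[0,0,0,0,0,0,0.5]]]'
python3 - <<'E'
from h import *
go(.602,-.308,97.5)
E
```

```text
time: 1.02
position: [0.4253, -0.4403, 0.2337]
tool_rot: [0.979, 0.202, 0.0, 0.0]
ft_force: [-0.3, 1.2, 0.1]
grip_width: 0.047
grip_force: 0.0
time: 1.65
position: [0.6022, -0.3073, 0.2336]
tool_rot: [0.979, 0.202, 0.0, 0.0]
ft_force: [-0.6, -0.6, 0.1]
grip_width: 0.0438
grip_force: 0.0
time: 2.28
position: [0.5995, -0.3072, 0.1307]
tool_rot: [0.801, 0.599, -0.001, -0.003]
ft_force: [0.6, -0.9, -0.6]
grip_width: 0.0435
grip_force: 0.0
time: 2.9
position: [0.6011, -0.3083, 0.1335]
tool_rot: [0.661, 0.75, 0.0, -0.0]
ft_force: [0.0, -1.4, 0.3]
grip_width: 0.0432
grip_force: 0.0
t 2.9 tcp [ 601. -308.  134.] phi 97.2 q [-0.64  0.71  1.38  0.    1.05 -0.77]
 turn -0 | shift now x 0 y 1 | after turn x 0 y 1
 turn 180 | shift now x 0 y 1 | after turn x -0 y -1
```

```bash
python3 -m pendant '[[[0,0.001,0.03,0,0,0,0.5],[0,0,0.03,0,0,0,0.5],[0,0,0.025,0,0,0,0.5],[0,0,0.018,0,0,0,0.5],[0,0,0.01,0,0,0,0.5]]]'
python3 -m pendant '[[[0,0,0,0,0,0,0],[0,0,0,0,0,0,0],[0,0,0,0,0,0,0],[0,0,0,0,0,0,0],[0,0,0,0,0,0,0]]]' 30
python3 -m pendant '[[[0,0,-0.02,0,0,0,0],[0,0,-0.03,0,0,0,0],[0,0,-0.035,0,0,0,0],[0,0,-0.035,0,0,0,0],[0,0,0,0,0,0,0]]]'
python3 - <<'E'
from h import *
go(.623,.247,95.9)
E
```

```text
time: 3.52
position: [0.6019, -0.308, 0.0195]
tool_rot: [0.661, 0.751, -0.0, -0.0]
ft_force: [-0.1, -0.2, 0.2]
grip_width: 0.0434
grip_force: 0.0
time: 4.15
position: [0.6026, -0.3086, 0.0216]
tool_rot: [0.661, 0.751, 0.0, 0.001]
ft_force: [-0.5, -0.4, 5.1]
grip_width: 0.0197
grip_force: 30.0
time: 4.78
position: [0.6041, -0.3096, 0.145]
tool_rot: [0.661, 0.751, 0.0, 0.004]
ft_force: [1.1, -0.3, -0.5]
grip_width: 0.02
grip_force: 30.0
t 4.78 tcp [ 604. -310.  145.] phi 97.3 q [-0.64  0.7   1.37  0.    1.07 -0.77]
 turn 1 | shift now x 550 y 90 | after turn x 552 y 76
 turn -179 | shift now x 550 y 90 | after turn x -552 y -76
```

```bash
python3 -m pendant '[[[0.046,0.0065,0,0,0,1.4,0],[0.046,0.0065,0,0,0,0,0],[0.046,0.0065,0,0,0,0,0],[0.046,0.0065,0,0,0,0,0],[0.046,0.0065,0,0,0,0,0]]]'
python3 -m pendant '[[[0.046,0.0065,0,0,0,0,0],[0.046,0.0065,0,0,0,0,0],[0.046,0.0065,0,0,0,0,0],[0.046,0.0065,0,0,0,0,0],[0.046,0.0065,0,0,0,0,0]]]'
python3 -m pendant '[[[0.046,0.006,0,0,0,0,0],[0.046,0.006,0,0,0,0,0],[0,0,0,0,0,0,0],[0,0,0,0,0,0,0],[0,0,0,0,0,0,0]]]'
python3 - <<'E'
from h import *
go(.623,.247,95.9)
cs=look()
for n in cs:
    cv2.imwrite(f"pics/{n}1.png",cs[n]["img"][:,:,::-1])
E
```

```text
time: 5.4
position: [0.6086, -0.0743, 0.1396]
tool_rot: [0.67, 0.743, -0.0, -0.001]
ft_force: [0.4, -0.6, -0.3]
grip_width: 0.0193
grip_force: 30.0
time: 6.02
position: [0.6172, 0.1575, 0.1395]
tool_rot: [0.67, 0.743, -0.001, -0.001]
ft_force: [0.8, -0.3, -1.1]
grip_width: 0.0197
grip_force: 30.0
time: 6.65
position: [0.6205, 0.2473, 0.1401]
tool_rot: [0.67, 0.742, -0.001, -0.0]
ft_force: [0.0, 1.0, -0.3]
grip_width: 0.0194
grip_force: 30.0
t 6.65 tcp [620. 247. 140.] phi 95.8 q [ 0.21  0.69  1.4  -0.    1.06  0.11]
 turn -0 | shift now x -1 y 2 | after turn x -1 y 2
 turn 180 | shift now x -1 y 2 | after turn x 1 y -2
```

```bash
python3 -m pendant '[[[0,0.002,0.03,0,0,0,0],[0,0,0.03,0,0,0,0],[0,0,0.03,0,0,0,0],[0,0,0.02,0,0,0,0],[0,0,0.009,0,0,0,0]]]'
python3 -m pendant '[[[0,0,0,0,0,0,0],[0,0,0,0,0,0,0.5],[0,0,0,0,0,0,0.5],[0,0,0,0,0,0,0.5],[0,0,0,0,0,0,0.5]]]'
python3 -m pendant '[[[0,0,-0.03,0,0,0,0.5],[0,0,-0.04,0,0,0,0.5],[0,0,-0.04,0,0,0,0.5],[0,0,-0.04,0,0,0,0.5],[0,0,0,0,0,0,0.5]]]'
python3 -m pendant '[[[-0.045,0,0,0,0,0,0.5],[-0.045,0,0,0,0,0,0.5],[-0.045,0,0,0,0,0,0.5],[-0.045,0,0,0,0,0,0.5],[0,0,0,0,0,0,0.5]]]'
python3 - <<'E'
from h import *
cs=look()
a=cs["top"]["img"][170:350,80:330];a=cv2.resize(a,None,fx=3,fy=3,interpolation=cv2.INTER_CUBIC)
cv2.imwrite("pics/mat.png",a[:,:,::-1])
for n in cs:
    for k in cv2.findContours(mask(cs[n]["img"],"orange"),0,1)[0]:
        if cv2.contourArea(k)<30: continue
        P=np.array([plane(cs[n],p[0],.02)[:2]*1000 for p in k],np.float32);r=cv2.minAreaRect(P)
        if max(r[1])<120: print(n,np.round(r[0]),np.round(r[1]),round(r[2],1))
heads(cs)
E
```

```text
time: 7.38
position: [0.6224, 0.2484, 0.0204]
tool_rot: [0.67, 0.742, -0.001, -0.0]
ft_force: [-0.2, -0.0, -0.1]
grip_width: 0.0196
grip_force: 30.0
time: 8.0
position: [0.6228, 0.2492, 0.022]
tool_rot: [0.67, 0.743, 0.0, 0.0]
ft_force: [-0.3, -0.8, 0.3]
grip_width: 0.0426
grip_force: 0.0
time: 8.62
position: [0.6253, 0.2497, 0.176]
tool_rot: [0.67, 0.743, 0.004, 0.003]
ft_force: [0.6, -0.0, -0.1]
grip_width: 0.0435
grip_force: 0.0
time: 9.25
position: [0.641, 0.0666, 0.1702]
tool_rot: [0.671, 0.741, -0.001, -0.001]
ft_force: [-0.3, 0.5, -0.1]
grip_width: 0.0435
grip_force: 0.0
scene [627. 236.] [22. 78.] 5.2
top [624. 243.] [20. 61.] 6.0
brass px [461. 277.] eye [ 465. -344.   23.] res 0.8 ang top/scene -135.9 -140.8 size [83. 28.]
brass px [357. 275.] eye [471. -92.  23.] res 0.9 ang top/scene -118.4 -125.7 size [82. 26.]
brass px [418. 282.] eye [ 453. -239.   23.] res 0.9 ang top/scene -8.0 -1.2 size [82. 27.]
```

View pics/mat.png

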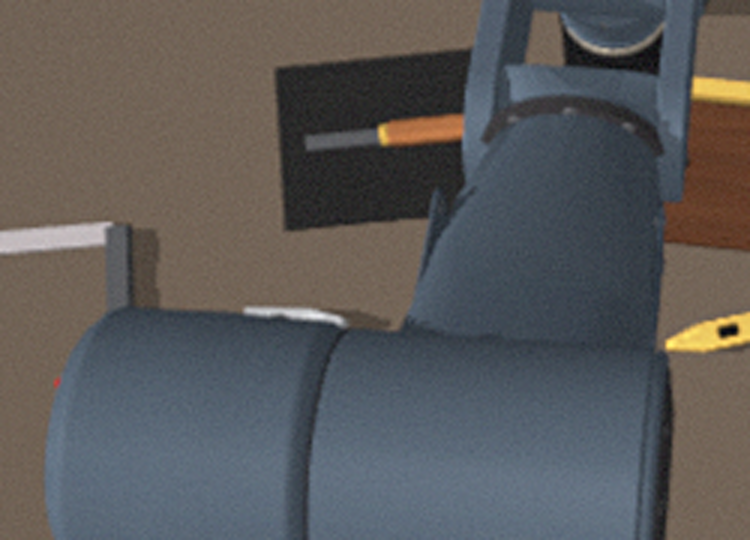

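The file lies flat on the mat: blade tip at top (182,217), handle running right under the arm. Next is the brass head at (453,-239).

Run:
```python
from h import *
go(.453,-.239,-8)
```

```text
t 9.35 tcp [640.  70. 170.] phi 95.8 q [-0.06  0.63  1.44  0.    1.08 -0.17]
 turn 104 | shift now x -288 y -218 | after turn x -143 y 332
 turn -76 | shift now x -288 y -218 | after turn x 143 y -332
```

```bash
python3 -m pendant '[[[-0.036,-0.0272,0,0,0,0,0.6],[-0.036,-0.0272,0,0,0,0,0.6],[-0.036,-0.0272,0,0,0,0,0.6],[-0.036,-0.0272,0,0,0,0,0.6],[-0.036,-0.0272,0,0,0,0,0.6]]]'
python3 -m pendant '[[[-0.036,-0.0272,0,0,0,0,0.6],[-0.036,-0.0272,0,0,0,0,0.6],[-0.036,-0.0272,0,0,0,0,0.6],[0,0,0,0,0,-9.5,0.6],[0,0,0,0,0,-9.5,0.6]]]'
python3 -m pendant '[[[0,0,0.02,0,0,-9.5,0.6],[0,0,0.02,0,0,-9.5,0.6],[0,0,0.02,0,0,-9.5,0.6],[0,0,0.02,0,0,-9.5,0.6],[0,0,0.01,0,0,-9.5,0.6]]]'
python3 -m pendant '[[[0,0,0,0,0,-9.5,0.6],[0,0,0,0,0,0,0.6],[0,0,0,0,0,0,0.6],[0,0,0,0,0,0,0.6],[0,0,0,0,0,0,0.6]]]'
python3 - <<'E'
from h import *
cs=look();heads(cs)
go(.453,-.239,-8)
E
```

```text
time: 9.98
position: [0.5238, -0.1223, 0.1713]
tool_rot: [0.669, 0.743, 0.0, -0.0]
ft_force: [0.4, -0.8, 1.1]
grip_width: 0.0517
grip_force: 0.0
time: 10.6
position: [0.4544, -0.238, 0.1712]
tool_rot: [0.536, 0.845, 0.0, -0.0]
ft_force: [-0.0, 0.4, -0.6]
grip_width: 0.0519
grip_force: 0.0
time: 11.22
position: [0.4545, -0.2368, 0.0802]
tool_rot: [0.149, 0.989, 0.001, -0.001]
ft_force: [-0.2, 0.0, -0.1]
grip_width: 0.0523
grip_force: 0.0
time: 11.85
position: [0.4545, -0.2388, 0.0817]
tool_rot: [0.071, 0.997, -0.0, 0.0]
ft_force: [-0.4, 0.1, 0.4]
grip_width: 0.0524
grip_force: 0.0
steel px [268. 280.] eye [458. 124.  23.] res 1.0 ang top/scene 165.8 169.0 size [84. 25.]
t 11.95 tcp [ 454. -239.   82.] phi 171.9 q [-0.7   0.62  1.84  0.    0.68 -2.13]
 turn 180 | shift now x 1 y -0 | after turn x -1 y 0
 turn -0 | shift now x 1 y -0 | after turn x 1 y -0
```

```bash
python3 -m pendant '[[[0,0,0.02,0,0,0,0.6],[0,0,0.02,0,0,0,0.6],[0,0,0.017,0,0,0,0.6],[0,0,0.01,0,0,0,0.6],[0,0,0,0,0,0,0.6]]]'
python3 -m pendant '[[[0,0,0,0,0,0,0],[0,0,0,0,0,0,0],[0,0,0,0,0,0,0],[0,0,0,0,0,0,0],[0,0,0,0,0,0,0]]]' 45
python3 -m pendant '[[[0,0,-0.02,0,0,0,0],[0,0,-0.03,0,0,0,0],[0,0,-0.03,0,0,0,0],[0,0,-0.02,0,0,0,0],[0,0,0,0,0,0,0]]]'
python3 - <<'E'
from h import *
go(.573,-.082,-5.5)
E
```

```text
time: 12.58
position: [0.4541, -0.2386, 0.0139]
tool_rot: [0.071, 0.998, 0.0, -0.001]
ft_force: [0.5, -0.1, -0.2]
grip_width: 0.0523
grip_force: 0.0
time: 13.2
position: [0.4546, -0.2389, 0.0149]
tool_rot: [0.071, 0.998, -0.0, 0.0]
ft_force: [-0.2, 0.2, 2.7]
grip_width: 0.0216
grip_force: 44.9
time: 13.82
position: [0.4549, -0.2393, 0.1155]
tool_rot: [0.07, 0.998, -0.001, 0.001]
ft_force: [0.3, -0.2, -3.6]
grip_width: 0.0216
grip_force: 44.9
t 13.82 tcp [ 455. -239.  115.] phi 171.9 q [-0.7   0.56  1.82 -0.    0.76 -2.13]
 turn 177 | shift now x -95 y 172 | after turn x 102 y -168
 turn -3 | shift now x -95 y 172 | after turn x -102 y 168
```

```bash
python3 -m pendant '[[[0,0,0,0,0,-2.6,0],[-0.0255,0.042,0,0,0,0,0],[-0.0255,0.042,0,0,0,0,0],[-0.0255,0.042,0,0,0,0,0],[-0.0255,0.042,0,0,0,0,0]]]'
python3 -m pendant '[[[0,0,0.02,0,0,0,0],[0,0,0.02,0,0,0,0],[0,0,0.02,0,0,0,0],[0,0,0.015,0,0,0,0],[0,0,0,0,0,0,0]]]'
python3 - <<'E'
from h import *
go(.573,-.082,-5.5)
E
```

```text
time: 14.45
position: [0.5718, -0.0798, 0.1127]
tool_rot: [0.048, 0.999, 0.0, -0.002]
ft_force: [0.6, -0.4, -2.3]
grip_width: 0.0217
grip_force: 44.9
time: 15.08
position: [0.5705, -0.081, 0.0375]
tool_rot: [0.048, 0.999, 0.001, -0.002]
ft_force: [-0.3, 0.7, -2.9]
grip_width: 0.0219
grip_force: 44.9
t 15.07 tcp [570. -81.  37.] phi 174.5 q [-0.33  0.75  1.69 -0.    0.71 -1.81]
 turn 180 | shift now x -3 y -1 | after turn x 3 y 1
 turn -0 | shift now x -3 y -1 | after turn x -3 y -1
```

Lower, release to a small opening, rise, and back off so the cameras are clear.

```bash
python3 -m pendant '[[[-0.002,0,0.01,0,0,0,0],[0,0,0.006,0,0,0,0],[0,0,0,0,0,0,0],[0,0,0,0,0,0,0.42],[0,0,0,0,0,0,0.42]]]'
python3 -m pendant '[[[0,0,0,0,0,0,0.42],[0,0,-0.02,0,0,0,0.42],[0,0,-0.03,0,0,0,0.42],[0,0,-0.04,0,0,0,0.6],[0,0,-0.03,0,0,0,0.6]]]'
python3 - <<'E'
from h import *
go(.471,-.092,-118.5)
E
```

```text
time: 15.7
position: [0.5747, -0.0818, 0.0243]
tool_rot: [0.048, 0.999, -0.0, 0.001]
ft_force: [-0.9, 0.1, -0.6]
grip_width: 0.0328
grip_force: 0.0
time: 16.32
position: [0.5744, -0.0817, 0.1454]
tool_rot: [0.048, 0.999, -0.0, 0.001]
ft_force: [0.1, 0.1, -0.6]
grip_width: 0.0484
grip_force: 0.0
t 16.32 tcp [574. -82. 145.] phi 174.5 q [-0.33  0.58  1.63  0.    0.93 -1.81]
 turn -67 | shift now x 102 y -20 | after turn x 58 y 86
 turn 113 | shift now x 102 y -20 | after turn x -58 y -86
```

```bash
python3 -m pendant '[[[0.034,-0.0067,0,0,0,0,0.6],[0.034,-0.0067,0,0,0,0,0.6],[0.034,-0.0067,0,0,0,0,0.6],[0,0,0,0,0,10.3,0.6],[0,0,0,0,0,10.3,0.6]]]'
python3 -m pendant '[[[0,0,0.013,0,0,10.3,0.6],[0,0,0.013,0,0,10.3,0.6],[0,0,0.013,0,0,10.3,0.6],[0,0,0.013,0,0,10.3,0.6],[0,0,0.013,0,0,10.3,0.6]]]'
python3 -m pendant '[[[0,0,0,0,0,10.3,0.6],[0,0,0,0,0,10.3,0.6],[0,0,0,0,0,10.3,0.6],[0,0,0,0,0,10.3,0.6],[0,0,0,0,0,0,0.6]]]'
python3 - <<'E'
from h import *
cs=look();heads(cs)
go(.471,-.092,-118.5)
b=np.hstack([cs["top"]["img"][170:310,130:500],cs["scene"]["img"][190:330,150:500]])
b=cv2.resize(np.vstack([b[:,:370],np.pad(b[:,370:],((0,0),(0,20),(0,0)))]),None,fx=2.1,fy=2.1,interpolation=cv2.INTER_CUBIC)
cv2.imwrite("pics/a.png",b[:,:,::-1])
E
```

```text
time: 16.95
position: [0.4702, -0.092, 0.144]
tool_rot: [0.229, 0.973, -0.0, 0.0]
ft_force: [-0.2, -0.6, 0.0]
grip_width: 0.0524
grip_force: 0.0
time: 17.58
position: [0.4708, -0.092, 0.0785]
tool_rot: [0.629, 0.778, 0.0, 0.0]
ft_force: [-0.0, 0.0, -0.5]
grip_width: 0.0521
grip_force: 0.0
time: 18.2
position: [0.4708, -0.0919, 0.0788]
tool_rot: [0.86, 0.51, 0.0, 0.0]
ft_force: [0.0, -0.1, 0.3]
grip_width: 0.0522
grip_force: 0.0
brass px [461. 277.] eye [ 465. -344.   23.] res 0.7 ang top/scene -136.3 -140.9 size [83. 28.]
t 18.3 tcp [471. -92.  79.] phi 61.4 q [-0.43  0.6   1.92 -0.    0.62  0.07]
 turn 180 | shift now x 0 y 0 | after turn x -0 y -0
 turn -0 | shift now x 0 y 0 | after turn x 0 y 0
```

View pics/a.png

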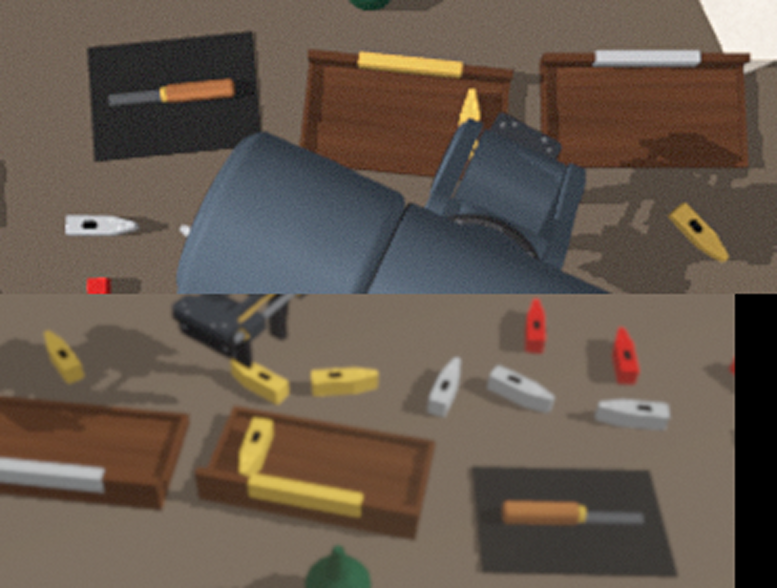

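First head sits squarely in the brass tray (pein towards the plate, top ≈(355,215)), the file is on the mat, and the second brass head is under the gripper. I'll descend and grip.

```bash
python3 -m pendant '[[[0,0,0.02,0,0,0,0.6],[0,0,0.02,0,0,0,0.6],[0,0,0.015,0,0,0,0.6],[0,0,0.01,0,0,0,0.6],[0,0,0,0,0,0,0.6]]]'
python3 -m pendant '[[[0,0,0,0,0,0,0],[0,0,0,0,0,0,0],[0,0,0,0,0,0,0],[0,0,0,0,0,0,0],[0,0,0,0,0,0,0]]]' 45
python3 -m pendant '[[[0,0,-0.02,0,0,0,0],[0,0,-0.03,0,0,0,0],[0,0,-0.03,0,0,0,0],[0,0,-0.02,0,0,0,0],[0,0,0,0,0,0,0]]]'
python3 - <<'E'
from h import *
go(.578,-.032,-5.5)
E
```

```text
time: 18.92
position: [0.4702, -0.0917, 0.013]
tool_rot: [0.861, 0.509, -0.0, -0.001]
ft_force: [-0.7, 0.5, 0.1]
grip_width: 0.0526
grip_force: 0.0
time: 19.55
position: [0.4706, -0.0918, 0.0138]
tool_rot: [0.861, 0.509, 0.0, 0.0]
ft_force: [-0.2, 1.0, 4.3]
grip_width: 0.0216
grip_force: 45.0
time: 20.18
position: [0.4712, -0.0921, 0.1144]
tool_rot: [0.861, 0.509, 0.001, 0.001]
ft_force: [-0.4, -0.6, -3.5]
grip_width: 0.0216
grip_force: 45.0
t 20.18 tcp [471. -92. 114.] phi 61.2 q [-0.43  0.53  1.9   0.    0.7   0.08]
 turn 67 | shift now x 104 y 65 | after turn x 101 y -70
 turn -113 | shift now x 104 y 65 | after turn x -101 y 70
```

```bash
python3 -m pendant '[[[0.026,0.0162,0,0,0,0,0],[0.026,0.0162,0,0,0,0,0],[0.026,0.0162,0,0,0,0,0],[0.026,0.0162,0,0,0,0,0],[0,0,0,0,0,-10.3,0]]]'
python3 -m pendant '[[[0,0,0,0,0,-10.3,0],[0,0,0,0,0,-10.3,0],[0,0,0,0,0,-10.3,0],[0,0,0,0,0,-10.3,0],[0,0,0,0,0,-10.3,0]]]'
python3 -m pendant '[[[0,0,0.01,0,0,-10.3,0],[0,0,0.01,0,0,-10.3,0],[0,0,0.01,0,0,-10.3,0],[0,0,0.01,0,0,-10.3,0],[0,0,0.01,0,0,-10.3,0]]]'
python3 -m pendant '[[[0,0,0.02,0,0,0,0],[0,0,0.005,0,0,0,0],[0,0,0,0,0,0,0],[0,0,0,0,0,0,0],[0,0,0,0,0,0,0]]]'
python3 - <<'E'
from h import *
go(.578,-.032,-5.5)
E
```

```text
time: 20.8
position: [0.579, -0.0308, 0.1118]
tool_rot: [0.81, 0.587, 0.0, -0.0]
ft_force: [0.9, 0.2, -2.6]
grip_width: 0.0219
grip_force: 45.0
time: 21.42
position: [0.5761, -0.0316, 0.1114]
tool_rot: [0.475, 0.88, -0.0, -0.002]
ft_force: [0.1, 0.7, -2.2]
grip_width: 0.0216
grip_force: 45.0
time: 22.05
position: [0.5761, -0.0316, 0.0612]
tool_rot: [0.045, 0.999, 0.0, -0.002]
ft_force: [0.3, 0.3, -2.3]
grip_width: 0.0218
grip_force: 45.0
time: 22.68
position: [0.5779, -0.032, 0.0391]
tool_rot: [0.048, 0.999, -0.0, 0.001]
ft_force: [0.6, -0.7, -2.8]
grip_width: 0.0213
grip_force: 45.0
t 22.68 tcp [578. -32.  39.] phi 174.5 q [-0.25  0.75  1.69  0.    0.71 -1.72]
 turn -180 | shift now x -0 y -0 | after turn x 0 y 0
 turn 0 | shift now x -0 y -0 | after turn x -0 y -0
```

```bash
python3 -m pendant '[[[0,0,0.01,0,0,0,0],[0,0,0.007,0,0,0,0],[0,0,0,0,0,0,0],[0,0,0,0,0,0,0.42],[0,0,0,0,0,0,0.42]]]'
python3 -m pendant '[[[0,0,0,0,0,0,0.42],[0,0,-0.02,0,0,0,0.42],[0,0,-0.03,0,0,0,0.42],[0,0,-0.04,0,0,0,0.6],[0,0,-0.03,0,0,0,0.6]]]'
python3 - <<'E'
from h import *
go(.458,-.008,102.5)
E
```

```text
time: 23.3
position: [0.5781, -0.0321, 0.0221]
tool_rot: [0.048, 0.999, -0.0, 0.001]
ft_force: [-0.8, -0.8, 1.1]
grip_width: 0.0331
grip_force: 0.0
time: 23.92
position: [0.5779, -0.032, 0.1434]
tool_rot: [0.048, 0.999, -0.0, 0.001]
ft_force: [0.0, 0.4, 0.2]
grip_width: 0.0482
grip_force: 0.0
t 23.93 tcp [578. -32. 143.] phi 174.5 q [-0.25  0.58  1.63  0.    0.92 -1.72]
 turn 72 | shift now x 122 y 12 | after turn x 49 y -112
 turn -108 | shift now x 122 y 12 | after turn x -49 y 112
```

```bash
python3 -m pendant '[[[0.0305,0.003,0,0,0,0,0.6],[0.0305,0.003,0,0,0,0,0.6],[0.0305,0.003,0,0,0,0,0.6],[0.0305,0.003,0,0,0,0,0.6],[0,0,0,0,0,10.3,0.6]]]'
python3 -m pendant '[[[0,0,0.013,0,0,10.3,0.6],[0,0,0.013,0,0,10.3,0.6],[0,0,0.013,0,0,10.3,0.6],[0,0,0.013,0,0,10.3,0.6],[0,0,0.013,0,0,10.3,0.6]]]'
python3 -m pendant '[[[0,0,0,0,0,10.3,0.6],[0,0,0,0,0,0,0.6],[0,0,0,0,0,0,0.6],[0,0,0,0,0,0,0.6],[0,0,0,0,0,0,0.6]]]'
python3 - <<'E'
from h import *
cs=look();heads(cs)
go(.458,-.008,102.5)
for t in blobs(cs["scene"],"brass"): print(t["ew"].round(3),round(t["ang"],1))
E
```

```text
time: 24.55
position: [0.4538, -0.0073, 0.1417]
tool_rot: [0.14, 0.99, 0.0, -0.002]
ft_force: [0.8, -0.5, -0.1]
grip_width: 0.0521
grip_force: 0.0
time: 25.18
position: [0.4575, -0.0084, 0.0765]
tool_rot: [0.557, 0.831, 0.0, 0.001]
ft_force: [0.0, -0.2, -1.0]
grip_width: 0.0523
grip_force: 0.0
time: 25.8
position: [0.4573, -0.0083, 0.0767]
tool_rot: [0.626, 0.78, 0.0, 0.0]
ft_force: [-0.4, 0.2, 0.4]
grip_width: 0.0523
grip_force: 0.0
brass px [461. 277.] eye [ 465. -344.   23.] res 0.7 ang top/scene -136.4 -141.3 size [83. 28.]
t 25.9 tcp [457.  -8.  77.] phi 102.4 q [-0.26  0.59  1.98  0.    0.57 -0.48]
 turn -0 | shift now x 0 y 1 | after turn x 0 y 1
 turn 180 | shift now x 0 y 1 | after turn x -0 y -1
[ 0.457 -0.007] 105.0
[ 0.466 -0.343] -141.3
```

Scene still sees this head's eye at (457,-7), directly under the tool.

```bash
python3 -m pendant '[[[0,0.001,0.02,0,0,0,0.6],[0,0,0.02,0,0,0,0.6],[0,0,0.013,0,0,0,0.6],[0,0,0.01,0,0,0,0.6],[0,0,0,0,0,0,0.6]]]'
python3 -m pendant '[[[0,0,0,0,0,0,0],[0,0,0,0,0,0,0],[0,0,0,0,0,0,0],[0,0,0,0,0,0,0],[0,0,0,0,0,0,0]]]' 45
python3 -m pendant '[[[0,0,-0.02,0,0,0,0],[0,0,-0.03,0,0,0,0],[0,0,-0.03,0,0,0,0],[0,0,-0.02,0,0,0,0],[0,0,0,0,0,0,0]]]'
python3 - <<'E'
from h import *
go(.5825,.018,-5.5)
E
```

```text
time: 26.52
position: [0.4578, -0.008, 0.013]
tool_rot: [0.627, 0.779, -0.0, -0.001]
ft_force: [-1.1, 0.3, -0.4]
grip_width: 0.052
grip_force: 0.0
time: 27.15
position: [0.458, -0.0081, 0.0138]
tool_rot: [0.627, 0.779, -0.0, -0.0]
ft_force: [-1.3, -0.0, 4.2]
grip_width: 0.0216
grip_force: 45.0
time: 27.78
position: [0.4589, -0.0082, 0.1145]
tool_rot: [0.627, 0.779, 0.001, 0.001]
ft_force: [-0.8, -0.1, -2.0]
grip_width: 0.0214
grip_force: 45.0
t 27.77 tcp [459.  -8. 114.] phi 102.4 q [-0.26  0.51  1.95  0.    0.67 -0.48]
 turn 108 | shift now x -1 y 126 | after turn x 121 y -38
 turn -72 | shift now x -1 y 126 | after turn x -121 y 38
```

```bash
python3 -m pendant '[[[0,0.0315,0,0,0,0,0],[0,0.0315,0,0,0,0,0],[0,0.0315,0,0,0,0,0],[0,0.0315,0,0,0,0,0],[0,0,0,0,0,9.8,0]]]'
python3 -m pendant '[[[0,0,0,0,0,9.8,0],[0,0,0,0,0,9.8,0],[0,0,0,0,0,9.8,0],[0,0,0,0,0,9.8,0],[0,0,0,0,0,9.8,0]]]'
python3 -m pendant '[[[0,0,0.01,0,0,9.8,0],[0,0,0.01,0,0,9.8,0],[0,0,0.01,0,0,9.8,0],[0,0,0.01,0,0,9.8,0],[0,0,0.01,0,0,9.8,0]]]'
python3 -m pendant '[[[0,0,0.02,0,0,0,0],[0,0,0.005,0,0,0,0],[0,0,0,0,0,0,0],[0,0,0,0,0,0,0],[0,0,0,0,0,0,0]]]'
python3 - <<'E'
from h import *
go(.5825,.018,-5.5)
E
```

```text
time: 28.4
position: [0.5834, 0.0193, 0.1118]
tool_rot: [0.692, 0.722, 0.0, 0.0]
ft_force: [-1.4, 0.8, -2.4]
grip_width: 0.0218
grip_force: 45.0
time: 29.02
position: [0.5799, 0.0192, 0.1114]
tool_rot: [0.93, 0.369, -0.002, -0.001]
ft_force: [0.4, -0.1, -3.2]
grip_width: 0.0214
grip_force: 45.0
time: 29.65
position: [0.5798, 0.0192, 0.0612]
tool_rot: [0.999, -0.05, -0.002, -0.0]
ft_force: [-0.0, -0.8, -1.9]
grip_width: 0.0216
grip_force: 45.0
time: 30.28
position: [0.5816, 0.0189, 0.0392]
tool_rot: [0.999, -0.047, 0.001, 0.0]
ft_force: [0.6, -0.1, -2.4]
grip_width: 0.0217
grip_force: 45.0
t 30.27 tcp [582.  19.  39.] phi -5.4 q [-0.16  0.75  1.68 -0.    0.71  1.51]
 turn 0 | shift now x 1 y 1 | after turn x 1 y 1
 turn -180 | shift now x 1 y 1 | after turn x -1 y -1
```

```bash
python3 -m pendant '[[[0.001,0.001,0.01,0,0,0,0],[0,0,0.007,0,0,0,0],[0,0,0,0,0,0,0],[0,0,0,0,0,0,0.42],[0,0,0,0,0,0,0.42]]]'
python3 -m pendant '[[[0,0,0,0,0,0,0.42],[0,0,-0.02,0,0,0,0.42],[0,0,-0.03,0,0,0,0.42],[0,0,-0.04,0,0,0,0.6],[0,0,-0.03,0,0,0,0.6]]]'
python3 - <<'E'
from h import *
go(.465,-.344,-136.4)
E
```

```text
time: 30.9
position: [0.5827, 0.0178, 0.022]
tool_rot: [0.999, -0.047, 0.001, 0.0]
ft_force: [-0.1, 0.3, -0.0]
grip_width: 0.033
grip_force: 0.0
time: 31.52
position: [0.5826, 0.0179, 0.1435]
tool_rot: [0.999, -0.047, 0.001, 0.0]
ft_force: [0.5, -0.1, 0.6]
grip_width: 0.0481
grip_force: 0.0
t 31.52 tcp [583.  18. 143.] phi -5.4 q [-0.16  0.59  1.62  0.    0.93  1.5 ]
 turn 131 | shift now x -83 y 371 | after turn x 335 y -181
 turn -49 | shift now x -83 y 371 | after turn x -335 y 181
```

```bash
python3 -m pendant '[[[-0.0092,0.0412,0,0,0,0,0.6],[-0.0092,0.0412,0,0,0,0,0.6],[-0.0092,0.0412,0,0,0,0,0.6],[-0.0092,0.0412,0,0,0,0,0.6],[-0.0092,0.0412,0,0,0,0,0.6]]]'
python3 -m pendant '[[[-0.0092,0.0412,0,0,0,0,0.6],[-0.0092,0.0412,0,0,0,0,0.6],[-0.0092,0.0412,0,0,0,0,0.6],[-0.0092,0.0412,0,0,0,0,0.6],[0,0,0.01,0,0,-9.8,0.6]]]'
python3 -m pendant '[[[0,0,0.013,0,0,-9.8,0.6],[0,0,0.013,0,0,-9.8,0.6],[0,0,0.013,0,0,-9.8,0.6],[0,0,0.013,0,0,-9.8,0.6],[0,0,0,0,0,0,0.6]]]'
python3 - <<'E'
from h import *
cs=look();heads(cs)
go(.465,-.344,-136.4)
for t in blobs(cs["scene"],"brass"): print(t["ew"].round(3),round(t["ang"],1))
b=np.vstack([cs["top"]["img"][170:310,130:500],np.pad(cs["scene"]["img"][190:330,150:500],((0,0),(0,20),(0,0)))])
cv2.imwrite("pics/b.png",cv2.resize(b,None,fx=2.1,fy=2.1,interpolation=cv2.INTER_CUBIC)[:,:,::-1])
E
```

```text
time: 32.15
position: [0.5165, -0.1841, 0.142]
tool_rot: [0.999, -0.047, 0.0, 0.0]
ft_force: [0.5, 1.3, 0.8]
grip_width: 0.0518
grip_force: 0.0
time: 32.78
position: [0.4648, -0.3478, 0.1326]
tool_rot: [0.999, 0.039, 0.002, 0.002]
ft_force: [0.3, 1.1, -0.1]
grip_width: 0.0525
grip_force: 0.0
time: 33.4
position: [0.4643, -0.3429, 0.0789]
tool_rot: [0.929, 0.37, -0.0, -0.001]
ft_force: [0.2, -0.0, -0.8]
grip_width: 0.0522
grip_force: 0.0
steel px [268. 280.] eye [458. 124.  23.] res 1.0 ang top/scene 165.9 168.8 size [82. 25.]
t 33.5 tcp [ 465. -344.   80.] phi 43.5 q [-0.83  0.68  1.67  0.    0.79 -0.02]
 turn 180 | shift now x -0 y 0 | after turn x 0 y -0
 turn -0 | shift now x -0 y 0 | after turn x -0 y 0
[ 0.466 -0.343] -140.8
```

View pics/b.png

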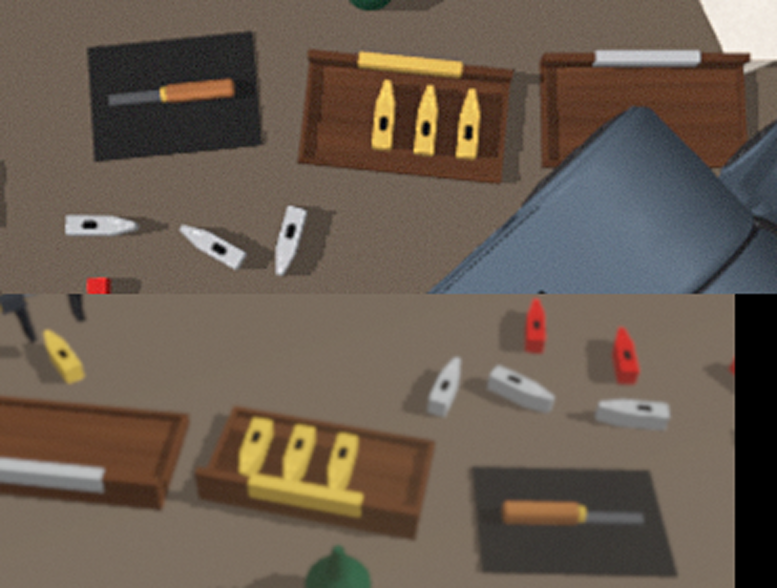

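Three brass heads are in the brass tray at top ≈(312,228), (333,231), (352,231), all with the pein to the plate. The last brass head is still in place under the tool.

```bash
python3 -m pendant '[[[0,0,0.02,0,0,0,0.6],[0,0,0.02,0,0,0,0.6],[0,0,0.015,0,0,0,0.6],[0,0,0.011,0,0,0,0.6],[0,0,0,0,0,0,0.6]]]'
python3 -m pendant '[[[0,0,0,0,0,0,0],[0,0,0,0,0,0,0],[0,0,0,0,0,0,0],[0,0,0,0,0,0,0],[0,0,0,0,0,0,0]]]' 45
python3 -m pendant '[[[0,0,-0.02,0,0,0,0],[0,0,-0.03,0,0,0,0],[0,0,-0.03,0,0,0,0],[0,0,-0.02,0,0,0,0],[0,0,0,0,0,0,0]]]'
python3 - <<'E'
from h import *
go(.587,.068,-5.5)
cs=look()
for n in cs:
  for t in blobs(cs[n],"steel"): print(n,t["ew"].round(3),round(t["ang"],1),np.round(t["size"]))
E
```

```text
time: 34.12
position: [0.4646, -0.3432, 0.013]
tool_rot: [0.929, 0.371, -0.0, -0.001]
ft_force: [-0.1, 0.3, 0.2]
grip_width: 0.0521
grip_force: 0.0
time: 34.75
position: [0.4648, -0.3435, 0.0139]
tool_rot: [0.928, 0.371, 0.0, 0.0]
ft_force: [0.1, 0.4, 2.3]
grip_width: 0.0216
grip_force: 44.9
time: 35.38
position: [0.4654, -0.344, 0.1145]
tool_rot: [0.928, 0.371, 0.001, 0.001]
ft_force: [0.1, -0.4, -2.3]
grip_width: 0.0217
grip_force: 44.9
t 35.38 tcp [ 465. -344.  115.] phi 43.6 q [-0.83  0.63  1.65  0.    0.86 -0.02]
 turn 49 | shift now x 372 y -214 | after turn x 82 y -422
 turn -131 | shift now x 372 y -214 | after turn x -82 y 422
scene [0.458 0.125] 168.9 [107.  32.]
top [0.437 0.206] 60.6 [84. 25.]
top [0.464 0.356] -90.3 [82. 25.]
top [0.458 0.123] 165.5 [83. 25.]
```

```bash
python3 -m pendant '[[[0.0372,-0.0214,0,0,0,0,0],[0.0372,-0.0214,0,0,0,0,0],[0.0372,-0.0214,0,0,0,0,0],[0.0372,-0.0214,0,0,0,0,0],[0.0372,-0.0214,0,0,0,0,0]]]'
python3 -m pendant '[[[0.0372,-0.0214,0,0,0,0,0],[0.0372,-0.0214,0,0,0,0,0],[0.0372,-0.0214,0,0,0,0,0],[0.0372,-0.0214,0,0,0,0,0],[0.0372,-0.0214,0,0,0,0,0]]]'
python3 -m pendant '[[[0,0,0,0,0,-10.1,0],[0,0,0,0,0,-10.1,0],[0,0,0,0,0,-10.1,0],[0,0,0,0,0,-10.1,0],[0,0,0,0,0,-10.1,0]]]'
python3 -m pendant '[[[0,0,0,0,0,-10.1,0],[0,0,0,0,0,-10.1,0],[0,0,0,0,0,-10.1,0],[0,0,0,0,0,-10.1,0],[0,0,0.01,0,0,-10.1,0]]]'
python3 -m pendant '[[[0,0,0.015,0,0,-10.1,0],[0,0,0.015,0,0,-10.1,0],[0,0,0.015,0,0,-10.1,0],[0,0,0.015,0,0,0,0],[0,0,0,0,0,0,0]]]'
python3 - <<'E'
from h import *
go(.587,.068,-5.5)
E
```

```text
time: 36.1
position: [0.525, -0.136, 0.1119]
tool_rot: [0.929, 0.371, -0.001, -0.001]
ft_force: [0.4, -0.4, -2.8]
grip_width: 0.0215
grip_force: 44.9
time: 36.72
position: [0.5858, 0.0695, 0.1117]
tool_rot: [0.928, 0.371, -0.001, -0.001]
ft_force: [0.4, -0.3, -2.4]
grip_width: 0.0216
grip_force: 44.9
time: 37.35
position: [0.5853, 0.0682, 0.1116]
tool_rot: [0.679, 0.734, -0.001, -0.001]
ft_force: [0.1, -0.7, -2.4]
grip_width: 0.0219
grip_force: 44.9
time: 37.98
position: [0.586, 0.0681, 0.1022]
tool_rot: [0.301, 0.954, -0.0, -0.001]
ft_force: [1.2, 0.9, -3.5]
grip_width: 0.0215
grip_force: 44.9
time: 38.6
position: [0.5848, 0.0682, 0.0413]
tool_rot: [0.046, 0.999, 0.0, -0.002]
ft_force: [-0.6, 0.2, -3.0]
grip_width: 0.0215
grip_force: 44.9
t 38.6 tcp [585.  68.  41.] phi 174.8 q [-0.07  0.75  1.65  0.    0.74 -1.55]
 turn -180 | shift now x -2 y 0 | after turn x 2 y -0
 turn 0 | shift now x -2 y 0 | after turn x -2 y 0
```

```bash
python3 -m pendant '[[[0,0,0.01,0,0,0,0],[0,0,0.009,0,0,0,0],[0,0,0,0,0,0,0],[0,0,0,0,0,0,0.42],[0,0,0,0,0,0,0.42]]]'
python3 -m pendant '[[[0,0,0,0,0,0,0.42],[0,0,-0.02,0,0,0,0.42],[0,0,-0.03,0,0,0,0.42],[0,0,-0.04,0,0,0,0.6],[0,0,-0.03,0,0,0,0.6]]]'
python3 - <<'E'
from h import *
cs=look()
for n in cs:
  for t in blobs(cs[n],"steel"): print(n,t["ew"].round(3),round(t["ang"],1),np.round(t["size"]))
go(.458,.124,165.8)
E
```

```text
time: 39.22
position: [0.5874, 0.068, 0.0254]
tool_rot: [0.044, 0.999, -0.0, 0.001]
ft_force: [0.0, -0.3, -0.5]
grip_width: 0.0327
grip_force: 0.0
time: 39.85
position: [0.5871, 0.068, 0.1465]
tool_rot: [0.044, 0.999, -0.0, 0.001]
ft_force: [0.2, 0.1, -0.3]
grip_width: 0.0484
grip_force: 0.0
scene [0.458 0.125] 166.8 [93. 32.]
top [0.464 0.357] -90.5 [84. 25.]
t 39.95 tcp [589.  68. 149.] phi 174.9 q [-0.07  0.59  1.6   0.    0.94 -1.56]
 turn 9 | shift now x 136 y 44 | after turn x 141 y 22
 turn -171 | shift now x 136 y 44 | after turn x -141 y -22
```

```bash
python3 -m pendant '[[[0.034,0.011,0,0,0,0,0.6],[0.034,0.011,0,0,0,0,0.6],[0.034,0.011,0,0,0,0,0.6],[0.034,0.011,0.02,0,0,0,0.6],[0,0,0.025,0,0,9,0.6]]]'
python3 -m pendant '[[[0,0,0.02,0,0,0,0.6],[0,0,0,0,0,0,0.6],[0,0,0,0,0,0,0.6],[0,0,0,0,0,0,0.6],[0,0,0,0,0,0,0.6]]]'
python3 - <<'E'
from h import *
cs=look()
for n in cs:
  for t in blobs(cs[n],"steel"): print(n,t["ew"].round(3),round(t["ang"],1),np.round(t["size"]))
go(.458,.124,165.8)
E
```

```text
time: 40.58
position: [0.4511, 0.1249, 0.0989]
tool_rot: [0.124, 0.992, -0.0, -0.002]
ft_force: [0.9, 0.3, -1.1]
grip_width: 0.0522
grip_force: 0.0
time: 41.2
position: [0.4555, 0.1239, 0.0802]
tool_rot: [0.123, 0.992, 0.0, 0.001]
ft_force: [-0.5, 0.5, -0.2]
grip_width: 0.0524
grip_force: 0.0
scene [0.458 0.125] 168.6 [108.  32.]
top [0.464 0.357] -90.4 [84. 25.]
t 41.3 tcp [455. 124.  80.] phi 165.9 q [ 0.03  0.59  1.94  0.    0.6  -1.3 ]
 turn 0 | shift now x -3 y 1 | after turn x -3 y 1
 turn -180 | shift now x -3 y 1 | after turn x 3 y -1
```

```bash
python3 -m pendant '[[[-0.003,0.001,0.02,0,0,0,0.6],[0,0,0.02,0,0,0,0.6],[0,0,0.016,0,0,0,0.6],[0,0,0.011,0,0,0,0.6],[0,0,0,0,0,0,0.6]]]'
python3 -m pendant '[[[0,0,0,0,0,0,0],[0,0,0,0,0,0,0],[0,0,0,0,0,0,0],[0,0,0,0,0,0,0],[0,0,0,0,0,0,0]]]' 45
python3 -m pendant '[[[0,0,-0.02,0,0,0,0],[0,0,-0.03,0,0,0,0],[0,0,-0.03,0,0,0,0],[0,0,-0.02,0,0,0,0],[0,0,0,0,0,0,0]]]'
python3 - <<'E'
from h import *
go(.588,-.219,0.3)
E
```

```text
time: 41.92
position: [0.458, 0.1242, 0.0122]
tool_rot: [0.123, 0.992, -0.0, -0.0]
ft_force: [-0.3, 0.0, 0.1]
grip_width: 0.0522
grip_force: 0.0
time: 42.55
position: [0.4583, 0.1242, 0.0128]
tool_rot: [0.123, 0.992, 0.0, 0.0]
ft_force: [-0.2, 0.2, 2.4]
grip_width: 0.0216
grip_force: 44.9
time: 43.18
position: [0.4588, 0.1242, 0.1135]
tool_rot: [0.123, 0.992, 0.0, 0.001]
ft_force: [0.7, 1.3, -3.4]
grip_width: 0.0216
grip_force: 44.9
t 43.17 tcp [459. 124. 113.] phi 165.9 q [ 0.03  0.53  1.91 -0.    0.69 -1.3 ]
 turn 166 | shift now x -209 y -301 | after turn x 127 y 344
 turn -14 | shift now x -209 y -301 | after turn x -127 y -344
```

```bash
python3 -m pendant '[[[-0.0232,-0.0334,0,0,0,0,0],[-0.0232,-0.0334,0,0,0,0,0],[-0.0232,-0.0334,0,0,0,0,0],[-0.0232,-0.0334,0,0,0,0,0],[-0.0232,-0.0334,0,0,0,0,0]]]'
python3 -m pendant '[[[-0.0232,-0.0334,0,0,0,0,0],[-0.0232,-0.0334,0,0,0,0,0],[-0.0232,-0.0334,0,0,0,0,0],[-0.0232,-0.0334,0,0,0,0,0],[0,0,0,0,0,9.75,0]]]'
python3 -m pendant '[[[0,0,0,0,0,9.75,0],[0,0,0,0,0,9.75,0],[0,0,0,0,0,9.75,0],[0,0,0,0,0,9.75,0],[0,0,0,0,0,9.75,0]]]'
python3 -m pendant '[[[0,0,0,0,0,9.75,0],[0,0,0,0,0,9.75,0],[0,0,0,0,0,9.75,0],[0,0,0,0,0,9.75,0],[0,0,0,0,0,9.75,0]]]'
python3 -m pendant '[[[0,0,0.005,0,0,9.75,0],[0,0,0.005,0,0,9.75,0],[0,0,0.01,0,0,9.75,0],[0,0,0.01,0,0,9.75,0],[0,0,0.01,0,0,9.75,0]]]'
python3 -m pendant '[[[0,0,0.015,0,0,9.75,0],[0,0,0.015,0,0,0,0],[0,0,0,0,0,0,0],[0,0,0,0,0,0,0],[0,0,0,0,0,0,0]]]'
python3 - <<'E'
from h import *
go(.588,-.219,0.3)
E
```

```text
time: 43.8
position: [0.5293, -0.067, 0.1108]
tool_rot: [0.123, 0.992, 0.0, -0.002]
ft_force: [0.6, 0.4, -3.2]
grip_width: 0.022
grip_force: 44.9
time: 44.42
position: [0.5883, -0.2217, 0.1105]
tool_rot: [0.21, 0.978, -0.0, 0.0]
ft_force: [0.3, 0.6, -2.0]
grip_width: 0.0218
grip_force: 44.9
time: 45.05
position: [0.5862, -0.2175, 0.1101]
tool_rot: [0.594, 0.804, -0.0, -0.002]
ft_force: [-0.3, 0.6, -2.9]
grip_width: 0.0212
grip_force: 44.9
time: 45.68
position: [0.5861, -0.2175, 0.1101]
tool_rot: [0.873, 0.487, -0.001, -0.002]
ft_force: [0.3, -0.3, -3.3]
grip_width: 0.0216
grip_force: 44.9
time: 46.3
position: [0.5861, -0.2175, 0.0699]
tool_rot: [0.997, 0.084, -0.002, -0.001]
ft_force: [0.6, 0.2, -3.1]
grip_width: 0.0215
grip_force: 44.9
time: 46.92
position: [0.588, -0.2184, 0.0431]
tool_rot: [1.0, 0.002, 0.001, 0.0]
ft_force: [-0.9, -0.1, -3.0]
grip_width: 0.0214
grip_force: 44.9
t 46.92 tcp [ 588. -218.   43.] phi 0.2 q [-0.53  0.78  1.56  0.    0.8   1.03]
 turn -0 | shift now x 0 y 1 | after turn x 0 y 1
 turn 180 | shift now x 0 y 1 | after turn x -0 y -1
```

```bash
python3 -m pendant '[[[0,0,0.012,0,0,0,0],[0,0,0.01,0,0,0,0],[0,0,0,0,0,0,0],[0,0,0,0,0,0,0.42],[0,0,0,0,0,0,0.42]]]'
python3 -m pendant '[[[0,0,0,0,0,0,0.42],[0,0,-0.02,0,0,0,0.42],[0,0,-0.03,0,0,0,0.42],[0,0,-0.04,0,0,0,0.6],[0,0,-0.04,0,0,0,0.6]]]'
python3 - <<'E'
from h import *
cs=look()
for n in cs:
  g=cs[n]["img"].max(2)
  for t in blobs(cs[n],"steel"): print(n,t["e"].round(1),t["ew"].round(3),round(t["ang"],1),np.round(t["size"]))
b=np.vstack([cs["top"]["img"][170:310,130:500],np.pad(cs["scene"]["img"][190:330,150:500],((0,0),(0,20),(0,0)))])
cv2.imwrite("pics/c.png",cv2.resize(b,None,fx=2.1,fy=2.1,interpolation=cv2.INTER_CUBIC)[:,:,::-1])
E
```

```text
time: 47.55
position: [0.5879, -0.2184, 0.0211]
tool_rot: [1.0, 0.001, 0.0, 0.0]
ft_force: [0.2, 0.6, 0.4]
grip_width: 0.0329
grip_force: 0.0
time: 48.18
position: [0.5876, -0.2182, 0.1533]
tool_rot: [1.0, 0.001, 0.001, 0.0]
ft_force: [0.9, 0.2, 0.1]
grip_width: 0.0482
grip_force: 0.0
top [233.9 288.1] [0.437 0.206] 60.7 [84. 25.]
top [172.3 276.7] [0.464 0.356] -90.5 [82. 25.]
```

View pics/c.png

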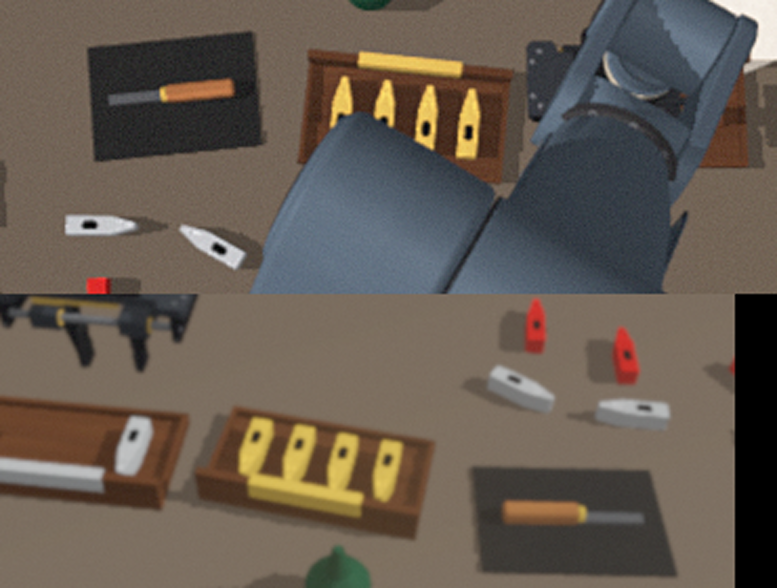

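All four brass heads are placed, and the first steel head is in its tray with its pein to the plate. Two steel heads remain; their eyes are at scene ≈(394.8,230.5) and (457,244.2).

Run:
```python
from h import *
cs=look()
for a,b in(((233.9,288.1),(394.6,230.2)),((172.3,276.7),(456.9,244))):
    X,r=tri([cs["top"],cs["scene"]],[a,b]);print((X*1000).round(0),r*1000)
go(.437,.206,60.7)
```

```text
[437. 207.  23.] 1.058686847864754
[464. 358.  23.] 1.4186716302313682
t 48.38 tcp [ 588. -218.  153.] phi 0.2 q [-0.53  0.63  1.5   0.    1.01  1.03]
 turn -61 | shift now x -150 y -425 | after turn x 296 y -339
 turn 119 | shift now x -150 y -425 | after turn x -296 y 339
```

```bash
python3 -m pendant '[[[-0.015,-0.0425,0,0,0,0,0.6],[-0.015,-0.0425,0,0,0,0,0.6],[-0.015,-0.0425,0,0,0,0,0.6],[-0.015,-0.0425,0,0,0,0,0.6],[-0.015,-0.0425,0,0,0,0,0.6]]]'
python3 -m pendant '[[[-0.015,-0.0425,0,0,0,0,0.6],[-0.015,-0.0425,0,0,0,0,0.6],[-0.015,-0.0425,0,0,0,0,0.6],[-0.015,-0.0425,0,0,0,0,0.6],[-0.015,-0.0425,0,0,0,0,0.6]]]'
python3 -m pendant '[[[0,0,0.014,0,0,-10,0.6],[0,0,0.014,0,0,-10,0.6],[0,0,0.014,0,0,-10,0.6],[0,0,0.014,0,0,-10,0.6],[0,0,0.014,0,0,-10,0.6]]]'
python3 -m pendant '[[[0,0,0.005,0,0,-10,0.6],[0,0,0,0,0,0,0.6],[0,0,0,0,0,0,0.6],[0,0,0,0,0,0,0.6],[0,0,0,0,0,0,0.6]]]'
python3 - <<'E'
from h import *
cs=look()
for n in cs:
  for t in blobs(cs[n],"steel"): print(n,t["e"].round(1),t["ew"].round(3),round(t["ang"],1),np.round(t["size"]))
go(.437,.206,60.7)
cv2.imwrite("pics/d.png",cv2.resize(cs["scene"]["img"][170:290,330:530],None,fx=3,fy=3,interpolation=cv2.INTER_CUBIC)[:,:,::-1])
E
```

```text
time: 49.0
position: [0.5102, -0.0044, 0.1496]
tool_rot: [1.0, 0.001, -0.001, -0.0]
ft_force: [-0.3, -0.3, -0.2]
grip_width: 0.0521
grip_force: 0.0
time: 49.62
position: [0.4348, 0.2074, 0.1497]
tool_rot: [1.0, 0.001, -0.001, 0.0]
ft_force: [0.8, -0.0, 0.6]
grip_width: 0.0521
grip_force: 0.0
time: 50.25
position: [0.4352, 0.2062, 0.0794]
tool_rot: [0.904, 0.426, -0.001, -0.0]
ft_force: [0.3, -0.5, -0.5]
grip_width: 0.0524
grip_force: 0.0
time: 50.88
position: [0.4364, 0.2064, 0.0758]
tool_rot: [0.866, 0.501, 0.0, 0.0]
ft_force: [0.2, 0.1, 0.6]
grip_width: 0.0519
grip_force: 0.0
t 50.98 tcp [436. 206.  76.] phi 60.1 q [ 0.21  0.61  1.92 -0.    0.61  0.73]
 turn -1 | shift now x -0 y 1 | after turn x -0 y 1
 turn 179 | shift now x -0 y 1 | after turn x 0 y -1
```

View pics/d.png

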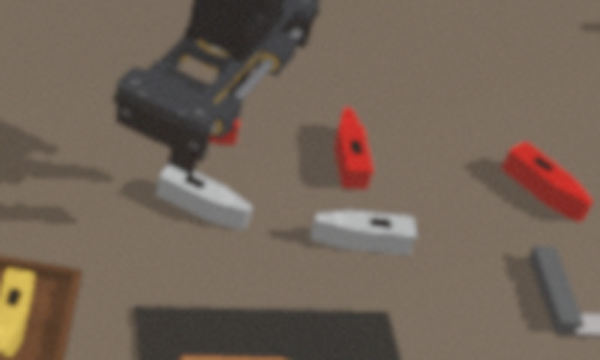

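Steel head still at scene (395,231), under the fingers; the nearest red head is clear.

```bash
python3 -m pendant '[[[0,0.001,0.02,0,0,-0.6,0.6],[0,0,0.02,0,0,0,0.6],[0,0,0.013,0,0,0,0.6],[0,0,0.01,0,0,0,0.6],[0,0,0,0,0,0,0.6]]]'
python3 -m pendant '[[[0,0,0,0,0,0,0],[0,0,0,0,0,0,0],[0,0,0,0,0,0,0],[0,0,0,0,0,0,0],[0,0,0,0,0,0,0]]]' 45
python3 -m pendant '[[[0,0,-0.02,0,0,0,0],[0,0,-0.03,0,0,0,0],[0,0,-0.03,0,0,0,0],[0,0,-0.02,0,0,0,0],[0,0,0,0,0,0,0]]]'
python3 - <<'E'
from h import *
go(.588,-.289,0.3)
E
```

```text
time: 51.6
position: [0.4371, 0.2059, 0.0122]
tool_rot: [0.863, 0.506, -0.0, -0.0]
ft_force: [0.3, -0.0, -0.1]
grip_width: 0.0525
grip_force: 0.0
time: 52.22
position: [0.4369, 0.2059, 0.0127]
tool_rot: [0.863, 0.506, -0.0, -0.0]
ft_force: [-0.4, 0.3, 2.1]
grip_width: 0.0213
grip_force: 45.0
time: 52.85
position: [0.438, 0.206, 0.1135]
tool_rot: [0.863, 0.506, 0.001, 0.001]
ft_force: [-0.0, 0.4, -4.3]
grip_width: 0.0213
grip_force: 45.0
t 52.85 tcp [438. 206. 113.] phi 60.8 q [ 0.21  0.54  1.89 -0.    0.71  0.72]
 turn 60 | shift now x -359 y 373 | after turn x 147 y 496
 turn -120 | shift now x -359 y 373 | after turn x -147 y -496
```

```bash
python3 -m pendant '[[[-0.03,0.031,0,0,0,0,0],[-0.03,0.031,0,0,0,0,0],[-0.03,0.031,0,0,0,0,0],[-0.03,0.031,0,0,0,0,0],[-0.03,0.031,0,0,0,0,0]]]'
python3 -m pendant '[[[-0.03,0.031,0,0,0,0,0],[-0.03,0.031,0,0,0,0,0],[-0.03,0.031,0,0,0,0,0],[-0.03,0.031,0,0,0,0,0],[-0.03,0.031,0,0,0,0,0]]]'
python3 -m pendant '[[[-0.03,0.031,0,0,0,0,0],[-0.029,0.032,0,0,0,0,0],[0,0,0,0,0,10,0],[0,0,0,0,0,10,0],[0,0,0,0,0,10,0]]]'
python3 -m pendant '[[[0,0,0.01,0,0,10,0],[0,0,0.015,0,0,10,0],[0,0,0.015,0,0,10.4,0],[0,0,0.015,0,0,0,0],[0,0,0.015,0,0,0,0]]]'
python3 -m pendant '[[[0,0,0,0,0,0,0],[0,0,0,0,0,0,0],[0,0,0,0,0,0,0],[0,0,0,0,0,0,0],[0,0,0,0,0,0,0]]]'
python3 - <<'E'
from h import *
go(.588,-.289,0.3)
E
```

```text
time: 53.48
position: [0.4985, -0.002, 0.111]
tool_rot: [0.863, 0.506, -0.001, -0.001]
ft_force: [0.7, -0.2, -2.5]
grip_width: 0.0217
grip_force: 45.0
time: 54.1
position: [0.5603, -0.2082, 0.1104]
tool_rot: [0.863, 0.506, -0.001, -0.002]
ft_force: [1.2, -0.2, -2.8]
grip_width: 0.0218
grip_force: 45.0
time: 54.72
position: [0.5859, -0.2891, 0.1098]
tool_rot: [0.965, 0.262, -0.001, -0.002]
ft_force: [-0.2, 0.5, -2.8]
grip_width: 0.0217
grip_force: 44.9
time: 55.35
position: [0.5867, -0.2892, 0.0405]
tool_rot: [1.0, 0.004, -0.001, -0.001]
ft_force: [0.1, 0.0, -3.0]
grip_width: 0.0217
grip_force: 45.0
time: 55.98
position: [0.5875, -0.2897, 0.043]
tool_rot: [1.0, 0.003, 0.0, 0.0]
ft_force: [0.4, 0.1, -2.7]
grip_width: 0.0219
grip_force: 45.0
t 55.98 tcp [ 587. -290.   43.] phi 0.4 q [-0.63  0.81  1.48 -0.    0.85  0.94]
 turn 0 | shift now x 1 y -1 | after turn x 1 y -1
 turn -180 | shift now x 1 y -1 | after turn x -1 y 1
```

```bash
python3 -m pendant '[[[0,0,0.012,0,0,0,0],[0,0,0.01,0,0,0,0],[0,0,0,0,0,0,0],[0,0,0,0,0,0,0.42],[0,0,0,0,0,0,0.42]]]'
python3 -m pendant '[[[0,0,0,0,0,0,0.42],[0,0,-0.02,0,0,0,0.42],[0,0,-0.03,0,0,0,0.42],[0,0,-0.04,0,0,0,0.6],[0,0,-0.04,0,0,0,0.6]]]'
python3 - <<'E'
from h import *
cs=look()
for n in cs:
  for t in blobs(cs[n],"steel"): print(n,t["e"].round(1),t["ew"].round(3),round(t["ang"],1),np.round(t["size"]))
go(.464,.357,-90.5)
E
```

```text
time: 56.6
position: [0.5877, -0.2898, 0.021]
tool_rot: [1.0, 0.003, 0.0, 0.0]
ft_force: [0.2, 0.6, -0.1]
grip_width: 0.0329
grip_force: 0.0
time: 57.22
position: [0.5875, -0.2897, 0.1534]
tool_rot: [1.0, 0.003, 0.001, 0.0]
ft_force: [-0.0, 0.0, -1.0]
grip_width: 0.0482
grip_force: 0.0
top [172.3 276.7] [0.464 0.356] -90.5 [84. 25.]
t 57.33 tcp [ 591. -292.  158.] phi 0.4 q [-0.63  0.65  1.42  0.    1.05  0.94]
 turn 91 | shift now x -122 y -650 | after turn x -648 y 132
 turn -89 | shift now x -122 y -650 | after turn x 648 y -132
```

```bash
python3 -m pendant '[[[-0.008,-0.0431,0,0,0,0,0.6],[-0.008,-0.0431,0,0,0,0,0.6],[-0.008,-0.0431,0,0,0,0,0.6],[-0.008,-0.0431,0,0,0,0,0.6],[-0.008,-0.0431,0,0,0,0,0.6]]]'
python3 -m pendant '[[[-0.008,-0.0431,0,0,0,0,0.6],[-0.008,-0.0431,0,0,0,0,0.6],[-0.008,-0.0431,0,0,0,0,0.6],[-0.008,-0.0431,0,0,0,0,0.6],[-0.008,-0.0431,0,0,0,0,0.6]]]'
python3 -m pendant '[[[-0.008,-0.0431,0,0,0,0,0.6],[-0.008,-0.0431,0,0,0,0,0.6],[-0.008,-0.0431,0,0,0,0,0.6],[-0.008,-0.0431,0,0,0,0,0.6],[-0.008,-0.0431,0,0,0,0,0.6]]]'
python3 -m pendant '[[[0,0,0.014,0,0,-9.9,0.6],[0,0,0.014,0,0,-9.9,0.6],[0,0,0.014,0,0,-9.9,0.6],[0,0,0.014,0,0,-9.9,0.6],[0,0,0.014,0,0,-9.9,0.6]]]'
python3 -m pendant '[[[0,0,0.005,0,0,-9.9,0.6],[0,0,0,0,0,-9.9,0.6],[0,0,0,0,0,-9.9,0.6],[0,0,0,0,0,-9.9,0.6],[0,0,0,0,0,0,0.6]]]'
python3 - <<'E'
from h import *
cs=look()
go(.464,.357,-90.5)
a=cs["top"]["img"][170:290,320:500];b=cs["scene"]["img"][170:290,330:530]
cv2.imwrite("pics/e.png",cv2.resize(np.hstack([a,b]),None,fx=2.1,fy=2.1,interpolation=cv2.INTER_CUBIC)[:,:,::-1])
E
```

```text
time: 57.95
position: [0.5455, -0.073, 0.1511]
tool_rot: [1.0, 0.003, 0.0, 0.0]
ft_force: [0.6, 1.2, 0.1]
grip_width: 0.0523
grip_force: 0.0
time: 58.58
position: [0.5042, 0.1423, 0.1511]
tool_rot: [1.0, 0.003, 0.0, -0.0]
ft_force: [-0.1, -0.8, -0.1]
grip_width: 0.0519
grip_force: 0.0
time: 59.2
position: [0.4627, 0.3575, 0.1511]
tool_rot: [1.0, 0.003, 0.0, -0.0]
ft_force: [0.5, -0.4, 0.6]
grip_width: 0.0518
grip_force: 0.0
time: 59.82
position: [0.4632, 0.3562, 0.0806]
tool_rot: [0.906, 0.424, 0.0, 0.0]
ft_force: [-0.4, -0.1, 0.8]
grip_width: 0.0523
grip_force: 0.0
time: 60.45
position: [0.4632, 0.3562, 0.076]
tool_rot: [0.711, 0.703, 0.0, 0.0]
ft_force: [-0.7, -1.3, -0.3]
grip_width: 0.0523
grip_force: 0.0
t 60.55 tcp [463. 356.  76.] phi 89.3 q [0.46 0.69 1.66 0.   0.79 0.48]
 turn 180 | shift now x 1 y 1 | after turn x -1 y -1
 turn -0 | shift now x 1 y 1 | after turn x 1 y 1
```

View pics/e.png

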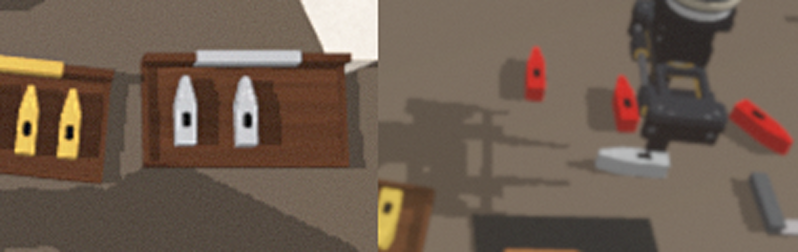

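Both steel heads in the tray point at the plate. The last one (scene ≈(455,244)) is under the gripper, and the red head nearby stays about 20 mm clear.

```bash
python3 -m pendant '[[[0.001,0.001,0.02,0,0,0,0.52],[0,0,0.02,0,0,0,0.52],[0,0,0.013,0,0,0,0.52],[0,0,0.01,0,0,0,0.52],[0,0,0,0,0,0,0.52]]]'
python3 -m pendant '[[[0,0,0,0,0,0,0],[0,0,0,0,0,0,0],[0,0,0,0,0,0,0],[0,0,0,0,0,0,0],[0,0,0,0,0,0,0]]]' 45
python3 -m pendant '[[[0,0,-0.02,0,0,0,0],[0,0,-0.03,0,0,0,0],[0,0,-0.03,0,0,0,0],[0,0,-0.02,0,0,0,0],[0,0,0,0,0,0,0]]]'
python3 - <<'E'
from h import *
go(.588,-.359,0.3)
E
```

```text
time: 61.18
position: [0.4644, 0.3572, 0.0121]
tool_rot: [0.711, 0.704, -0.0, -0.0]
ft_force: [-0.1, 0.6, 0.6]
grip_width: 0.0456
grip_force: 0.0
time: 61.8
position: [0.4641, 0.3572, 0.0126]
tool_rot: [0.71, 0.704, -0.0, -0.0]
ft_force: [0.1, -0.5, 0.2]
grip_width: 0.0215
grip_force: 45.0
time: 62.42
position: [0.4651, 0.3576, 0.1137]
tool_rot: [0.71, 0.704, 0.002, 0.0]
ft_force: [0.3, 0.0, -3.3]
grip_width: 0.0219
grip_force: 45.0
t 62.42 tcp [465. 358. 114.] phi 89.5 q [0.47 0.63 1.64 0.   0.87 0.47]
 turn 89 | shift now x -715 y 130 | after turn x 119 y 717
 turn -91 | shift now x -715 y 130 | after turn x -119 y -717
```

```bash
python3 -m pendant '[[[-0.0447,0.0081,0,0,0,0,0],[-0.0447,0.0081,0,0,0,0,0],[-0.0447,0.0081,0,0,0,0,0],[-0.0447,0.0081,0,0,0,0,0],[-0.0447,0.0081,0,0,0,0,0]]]'
python3 -m pendant '[[[-0.0447,0.0081,0,0,0,0,0],[-0.0447,0.0081,0,0,0,0,0],[-0.0447,0.0081,0,0,0,0,0],[-0.0447,0.0081,0,0,0,0,0],[-0.0447,0.0081,0,0,0,0,0]]]'
python3 -m pendant '[[[-0.0447,0.0081,0,0,0,0,0],[-0.0447,0.0081,0,0,0,0,0],[-0.0447,0.0081,0,0,0,0,0],[-0.0447,0.0081,0,0,0,0,0],[-0.0447,0.0081,0,0,0,0,0]]]'
python3 -m pendant '[[[-0.0447,0.0081,0,0,0,0,0],[0,0,0,0,0,-10.1,0],[0,0,0,0,0,-10.1,0],[0,0,0,0,0,-10.1,0],[0,0,0,0,0,-10.1,0]]]'
python3 -m pendant '[[[0,0,0.01,0,0,-10.1,0],[0,0,0.015,0,0,-10.1,0],[0,0,0.015,0,0,-10.1,0],[0,0,0.015,0,0,-10.1,0],[0,0,0.015,0,0,-10.1,0]]]'
python3 -m pendant '[[[0,0,0,0,0,0,0],[0,0,0,0,0,0,0],[0,0,0,0,0,0,0],[0,0,0,0,0,0,0],[0,0,0,0,0,0,0]]]'
python3 - <<'E'
from h import *
go(.588,-.359,0.3)
E
```

```text
time: 63.05
position: [0.5019, 0.1318, 0.1112]
tool_rot: [0.71, 0.704, -0.001, -0.001]
ft_force: [0.9, 0.1, -1.9]
grip_width: 0.0216
grip_force: 45.0
time: 63.68
position: [0.5402, -0.0918, 0.111]
tool_rot: [0.711, 0.704, -0.001, -0.001]
ft_force: [0.7, 0.0, -2.4]
grip_width: 0.0211
grip_force: 45.0
time: 64.3
position: [0.5785, -0.3152, 0.1103]
tool_rot: [0.711, 0.704, -0.0, -0.002]
ft_force: [-0.0, 0.3, -3.4]
grip_width: 0.0215
grip_force: 45.0
time: 64.92
position: [0.5859, -0.3584, 0.11]
tool_rot: [0.421, 0.907, 0.001, -0.002]
ft_force: [-0.1, 0.3, -3.0]
grip_width: 0.0216
grip_force: 45.0
time: 65.55
position: [0.5858, -0.3583, 0.0397]
tool_rot: [-0.006, 1.0, 0.001, -0.001]
ft_force: [-0.3, 0.4, -2.3]
grip_width: 0.0218
grip_force: 45.0
time: 66.18
position: [0.5872, -0.3593, 0.043]
tool_rot: [-0.003, 1.0, -0.0, 0.0]
ft_force: [0.4, -0.1, -1.6]
grip_width: 0.0216
grip_force: 45.0
t 66.17 tcp [ 587. -359.   43.] phi -179.7 q [-0.71  0.84  1.39 -0.    0.92 -2.29]
 turn -180 | shift now x -1 y 0 | after turn x 1 y -0
 turn 0 | shift now x -1 y 0 | after turn x -1 y 0
```

Place, rise, and retreat back over the free area near the start for a final check.

```bash
python3 -m pendant '[[[0,0,0.012,0,0,0,0],[0,0,0.01,0,0,0,0],[0,0,0,0,0,0,0],[0,0,0,0,0,0,0.42],[0,0,0,0,0,0,0.42]]]'
python3 -m pendant '[[[0,0,0,0,0,0,0.42],[0,0,-0.02,0,0,0,0.42],[0,0,-0.03,0,0,0,0.42],[0,0,-0.04,0,0,0,0.5],[0,0,-0.04,0,0,0,0.5]]]'
python3 -m pendant '[[[0.035,0.025,0,0,0,0,0.5],[0.035,0.025,0,0,0,0,0.5],[0.035,0.025,0,0,0,0,0.5],[0.035,0.025,0,0,0,0,0.5],[0.035,0.025,0,0,0,0,0.5]]]'
python3 -m pendant '[[[0.02,-0.03,-0.01,0,0,0,0.5],[0.02,-0.03,-0.01,0,0,0,0.5],[0.02,-0.03,-0.01,0,0,0,0.5],[0.02,-0.03,-0.01,0,0,0,0.5],[0,0,0,0,0,0,0.5]]]'
python3 - <<'E'
from h import *
cs=look();go(.3,-.5,0)
b=np.vstack([cs["top"]["img"][130:330,60:560]]);s=cs["scene"]["img"][180:360,60:560]
cv2.imwrite("pics/f.png",cv2.resize(np.vstack([b,s]),None,fx=1.55,fy=1.55,interpolation=cv2.INTER_CUBIC)[:,:,::-1])
E
```

```text
time: 66.8
position: [0.5875, -0.3596, 0.0211]
tool_rot: [-0.003, 1.0, -0.0, 0.0]
ft_force: [-0.3, 0.3, -0.5]
grip_width: 0.0332
grip_force: 0.0
time: 67.42
position: [0.5873, -0.3594, 0.1534]
tool_rot: [-0.003, 1.0, -0.001, 0.001]
ft_force: [-0.0, 0.1, 0.6]
grip_width: 0.0428
grip_force: 0.0
time: 68.05
position: [0.4107, -0.2349, 0.1521]
tool_rot: [-0.003, 1.0, -0.001, 0.001]
ft_force: [-0.3, -0.4, 0.2]
grip_width: 0.0436
grip_force: 0.0
time: 68.68
position: [0.3318, -0.359, 0.1928]
tool_rot: [-0.001, 1.0, -0.003, 0.001]
ft_force: [-0.1, 0.7, 0.9]
grip_width: 0.0435
grip_force: 0.0
t 68.78 tcp [ 332. -356.  191.] phi -179.7 q [-1.05  0.41  1.82  0.    0.92 -2.63]
 turn -180 | shift now x 33 y -144 | after turn x -32 y 144
 turn 0 | shift now x 33 y -144 | after turn x 32 y -144
```

View pics/f.png

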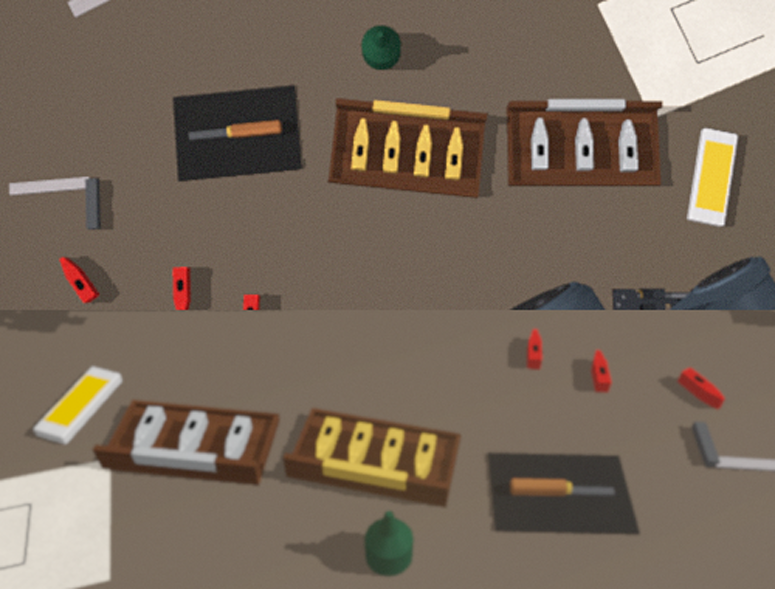

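All seven heads sit flat in their trays with peins to the plates. The file is wholly on the mat, the bystanders haven't moved, and the arm is clear. Handing in.

```bash
python3 -c "
from rig import hand_in;print(hand_in())"
```

```text
the job is handed in; nothing more can be done
None
```

The job is handed in: the file lies wholly on the mat, four brass and three steel heads are in their own trays with wedge ends to the back boards, and the tin, try square and oil can were left untouched. This was checked by camera only, since the hand-in gave no verdict.

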